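Load a bench polishing tumbler and lock its hatch

TASK

Load the polishing tumbler and lock it: press its hatch in until the catch lets it spring open, tip all the polishing chips out of the steel beaker into the drum and stand the beaker upright on the bench again, and put every metal bridge casting from the blue cloth into the drum too. Then press the hatch shut so that its catch holds it, and with the flat screwdriver seated in the slot turn the lock screw clockwise to its stop, so that its tongue lies across the hatch; do not turn it with the fingers. Put the screwdriver back upright in its stand, and do not push the two plaster models about.

Things in the scene. Friction and masses are not known exactly. Their poses are not given: they have to be found in the camera images.
- tumbler: bench-top polishing tumbler, fixed: white box with a grey top frame, 190 mm deep (its x, away from the robot at zero yaw) x 230 mm wide (y) x 130 mm high; origin at the centre of its underside, z up. In its top lie the hatch, in a 153 x 153 mm opening centred at (0, -15 mm), and on the +y margin, at (45, 88 mm), the lock screw.
- hatch (a joint): angle of the hatch, a 150 x 150 x 7 mm aluminium plate flush in the frame, hinged along its -y side (at y = -90 mm, axis along x). 0 = shut, held by its catch; 2.05 rad = fully open, leaning back, free edge 133 mm above the frame, 69 mm behind the hinge; pressed in to its stop: -0.06. A spring (3 N at the free edge) pushes it open. A catch pin stands 25 mm out of its inner face, mid free edge.
- hatch_press (a point): round dark press pad on the hatch's outer face, 120 mm from the hinge, 35 mm to the front of its middle. Push-push catch: from shut, press it slowly in to the stop (7 mm at the pad, under 10 N) and let go: the hatch swings fully open in 2 s (keep clear). To shut it, swing it down, press in to the stop again, 7 mm below flush, and let go: it rises to flush and stays. Shorter presses do nothing.
- hatch_hinge (a point): middle of the hatch's hinge line, at the level of the hatch's outer face (130 mm above the bench); x along the hinge, y towards the free edge and z out of the outer face, turning with the hatch
- drum_mouth (a point): centre of the round mouth of the rubber drum under the hatch, 107 mm above the bench (23 mm below the top frame); inner radius 63 mm at the mouth, narrowing to 44 mm; z up
- drum_floor (a point): centre of the drum's inner floor, 58 mm below its mouth
- lock_screw (a joint): angle of the slotted lock screw: 0 = unlocked (tongue along the frame's +x, clear of the hatch), grows as it is turned clockwise seen from above, 1.5 rad = its stop, tongue straight over the hatch's free edge. It stays where it is left and takes about 0.05 N m.
- screw_slot (a point): centre of the top of the screw head, on its axis, 146 mm above the bench; z up. Steel head 26 mm across with a straight slot right across it, 4 mm wide, 5 mm deep, its mouth flared to 7 mm. The slot, and the 12 mm wide tongue under the head (reaching 42 mm from the axis), lie along this point's x axis, which turns with the screw.
- driver: flat screwdriver, 158 mm long, about 90 g, standing blade down in its stand; origin at the centre of the blade's tip, z up the shank. Blade 14 mm wide (its x) x 2.2 mm thick (y), 10 mm long; shank 8 mm thick; flange 30 mm across 68 to 74 mm above the tip; dark handle from 74 to 158 mm with flat sides, 27 mm along x, 20 mm along y (grip it across the 20 mm)
- driver_tip (a point): centre of the driver's blade tip (the same point as the driver's origin)
- driver_stand: fixed wooden block 64 x 64 x 78 mm for the driver; origin at the centre of its underside
- stand_hole (a point): mouth of the hole in the top of the stand, 78 mm above the bench: 22 mm across, 70 mm deep, the rim chamfered 3 mm; the driver's flange rests on it, so that the blade's tip hangs 68 mm below this point
- beaker: round steel beaker, open at the top, 75 mm high, 58 mm across at the foot and 59 mm at the rim, wall 2.5 mm, floor 4 mm, about 110 g, holding the polishing chips; origin at the centre of its underside, z up to the mouth
- model_a: loose plaster jaw model, 46 x 58 x 24 mm, not part of the job; origin under its middle
- model_b: loose plaster jaw model, 48 x 61 x 24 mm, not part of the job; origin under its middle
- chip_0: white ceramic polishing chip, a slanted block about 15 x 12 x 10 mm (x, y, z), 12 g; origin at the centre of its 15 x 12 mm underside; starts in the beaker
- chip_1: white ceramic polishing chip, a slanted block about 15 x 12 x 10 mm (x, y, z), 12 g; origin at the centre of its 15 x 12 mm underside; starts in the beaker
- chip_2: white ceramic polishing chip, a slanted block about 15 x 12 x 10 mm (x, y, z), 12 g; origin at the centre of its 15 x 12 mm underside; starts in the beaker
- chip_3: white ceramic polishing chip, a slanted block about 15 x 12 x 10 mm (x, y, z), 12 g; origin at the centre of its 15 x 12 mm underside; starts in the beaker
- chip_4: white ceramic polishing chip, a slanted block about 15 x 12 x 10 mm (x, y, z), 12 g; origin at the centre of its 15 x 12 mm underside; starts in the beaker
- chip_5: white ceramic polishing chip, a slanted block about 15 x 12 x 10 mm (x, y, z), 12 g; origin at the centre of its 15 x 12 mm underside; starts in the beaker
- casting_0: cast metal dental bridge of three teeth, 31 mm long (x), 10.5 mm wide (y), about 10 mm high, 18 g; origin at the centre of its underside, z up; lies on the blue cloth at the start (cloth top 4 mm above the bench); one to three castings are present
- casting_1: cast metal dental bridge of three teeth, 31 mm long (x), 10.5 mm wide (y), about 10 mm high, 18 g; origin at the centre of its underside, z up; lies on the blue cloth at the start (cloth top 4 mm above the bench); one to three castings are present
- casting_2: cast metal dental bridge of three teeth, 31 mm long (x), 10.5 mm wide (y), about 10 mm high, 18 g; origin at the centre of its underside, z up; lies on the blue cloth at the start (cloth top 4 mm above the bench); one to three castings are present
Mind the look-alikes: they are no part of the job. There is more than one size of the driver; the one meant has the size given above.

How it is judged:
By the outcome, as a careful person would: the job done as asked, in the order asked, and still so for the second after the job is handed in, with the robot touching nothing.
Of casting_0, casting_1, casting_2 only 1 to 3 are there at a start; the rules pass over those that are not, and their reading is None.
At some moment in a run one of casting_0, casting_1, casting_2 may be knocked a few centimetres aside while the robot is not near it.
It also fails if it takes over 210 s, if anything falls off the work surface, if the arm or the gripper's body presses on something with over 40 N, if the wrist force passes 120 N, or if a joint passes its speed limit or range.

ROBOT

A 6-joint arm with a two-finger parallel gripper is mounted at the origin on a cart in front of the work surface, level with it; the furniture and walls round the work are solid. World frame = base frame: x ahead of the robot, y to its left, z up, the work surface at z = 0. Lengths are in mm, angles in rad, forces in N, time in s.
With the tool pointing down it reaches from about 300 to 775 mm from the base axis. Payload 14.6 kg.
Tool frame: the origin (TCP) lies at the very end of the fingers, on their centre line; the grasp point (between the pads) lies 19 mm behind it; z points along the fingers, y is the line along which they close (so a half turn about z gives the same grasp; the last joint's range is limited). The gripper opens to 94 mm and grips with 3 to 60 N. Pads are 16 mm wide; open, the fingers measure 119 mm over their backs; the gripper's body (75 mm by 177 mm) begins 78 mm behind the grasp point.
Start: joints at [1.052, 0.3, 1.521, -0, 1.321, -0.067], TCP at [240.118, 494.806, 205.446] pointing down, gripper open.
Joint ranges: [-3.03, 3.03], [-0.79, 2.21], [0.23, 2.52], [-1.04, 4.18], [0, 3.07], [-2.55, 2.55]. Speed limits (rad/s): [2.22, 2.22, 2.57, 3.14, 3.14, 3.14].

INTERFACE

Orientations are given as [roll, pitch, yaw] about the fixed x, y, z axes, in that order (R = Rz(yaw) Ry(pitch) Rx(roll)).
In Python, from cell import manip, optics gives the robot as it stands.
- The arm moves only by the shell command python3 -m crank 'ROWS' [FORCE]. ROWS is JSON, a list of rows, each a list of 7 numbers: the opening in per cent of the stroke, from 0 (shut) to 100 (fully open), then the shift along the tool's x, y, z in mm, then the turn, a rotation vector about the tool's x, y, z in rad. A call has 1 to 10 rows; each row is the pose to reach, as a shift and turn from the pose commanded when the call began, along the tool's axes at that moment; what a row does not reach only later rows make up. A row lasts 1/10 s, in which the tool goes at most 50 mm and 8.59 degrees, less where a joint would pass 70% of its speed; a pose out of reach is approached as far as the arm can. A call with a gripper value outside its range is refused whole. The fingers move at their own pace and stop on an object; FORCE is the grip in N (left out, the last holds). Time passes only in rows, so rows that repeat a pose let the fingers close. It gives the time, the measured TCP pose, the force, the opening and the grip force at its end, in the units of the state.
- manip.read_state(): the state, without advancing time (a new reading comes with each control period).
- optics.camera(name): name is "scene" or "top"; returns (picture, depth): 480x640x3 uint8, red, green, blue; 480x640 float32, mm along the optical axis (not along the pixel's ray), 0 where there is no reading.
- optics.calibration(name): a dict with "camera_matrix" (3x3 intrinsics, pixels), "k1" (the pictures are not rectified: a ray, as slopes to the right and down, at radius r is drawn at 1 + k1 r^2 times it, then the intrinsics apply), "R" (3x3) and "t" (3): a world point X has camera coordinates R X + t. Camera axes: x right, y down, z forward; pixel columns grow to the right and rows downward; lengths in mm; the calibration is good to about 2 mm. A picture is of the moment at which its call begins. calibration takes no time and is no camera call.
- manip.sign_off(): hands the job in; it is judged then, once.
The state is a dict: "clock": time; "joints": joint angles; "qd": joint speeds; "effort": joint torques, N m; "eef_pos": TCP position; "eef_rot": TCP orientation; "wrist_force": force on the tool from outside, world axes, zero at the start; "moment": the same for the moment, N m; "finger_gap": finger opening in mm; "finger_force": force on a finger pad.
Only numpy, scipy, OpenCV 4.12 (cv2) and the standard library are available. Lean on these libraries where they do the work, as an engineer would, in place of code of your own. Each camera call takes 0.05 s, during which the arm holds its last target. There are 200 camera calls.

## Working session

There is one attempt and no reset: what is moved stays moved. The work goes in short steps, Python scripts to look and compute and a shell command to move; the robot and the scene stay as the last step left them, time stands still between calls to the robot, and variables do not carry over. Pictures are saved under pics/ and viewed, at most 14 in all, crops included, and the job is handed in when it is done.

```bash
ls; mkdir -p pics; cat > h.py <<'E'
import numpy as np, cv2
from cell import manip, optics
from scipy.spatial.transform import Rotation as Rn
def shot(name, fn=None):
    p,d=optics.camera(name)
    if fn: cv2.imwrite('pics/'+fn, p[:,:,::-1])
    return p,d
def cal(name):
    c=optics.calibration(name); return np.array(c['camera_matrix'],float),c['k1'],np.array(c['R'],float),np.array(c['t'],float)
def rays(name,uv):
    K,k1,R,t=cal(name); uv=np.atleast_2d(np.array(uv,float))
    a=np.c_[(uv[:,0]-K[0,2])/K[0,0],(uv[:,1]-K[1,2])/K[1,1]]; u=a.copy()
    for _ in range(15): u=a/(1+k1*(u**2).sum(1,keepdims=True))
    return np.c_[u,np.ones(len(u))]
def plane(name,uv,z):
    K,k1,R,t=cal(name); r=rays(name,uv)@R; o=-R.T@t
    return o+r*((z-o[2])/r[:,2])[:,None]
def cloud(name,d):
    "world xyz image from depth"
    K,k1,R,t=cal(name); v,u=np.mgrid[:480,:640]
    r=rays(name,np.c_[u.ravel(),v.ravel()])*d.reshape(-1,1)
    return ((r-t)@R).reshape(480,640,3)
def proj(name,X):
    K,k1,R,t=cal(name); c=np.atleast_2d(X)@R.T+t; s=c[:,:2]/c[:,2:]
    s=s*(1+k1*(s**2).sum(1,keepdims=True)); return s*[K[0,0],K[1,1]]+K[:2,2]
def rel(pos,rpy_or_R):
    "shift & rotvec in tool axes from the measured pose"
    s=manip.read_state(); R0=Rn.from_euler('xyz',s['eef_rot']); 
    R1=rpy_or_R if isinstance(rpy_or_R,Rn) else Rn.from_euler('xyz',rpy_or_R)
    return np.round(R0.inv().apply(np.array(pos)-s['eef_pos']),1), np.round((R0.inv()*R1).as_rotvec(),4)
E
python3 - <<'E'
from h import *
s=manip.read_state(); print(s)
for n in('scene','top'):
    p,d=shot(n,n+'0.png'); K,k,R,t=cal(n); print(n,K.tolist(),k,(-R.T@t).round(),R.round(2).tolist())
E
```

```text
pics
{'clock': 0.0, 'joints': array([ 1.05237258e+00,  3.00478508e-01,  1.52157821e+00, -1.92020977e-05,
        1.32071740e+00, -6.65856891e-02]), 'qd': array([-0.00078   ,  0.00030338,  0.00071471, -0.00039225,  0.00093391,
       -0.00049671]), 'effort': array([ 1.50353237e-03, -5.31818891e+01, -3.52721822e+01,  7.08759623e-02,
        2.45482719e-02, -1.26938030e-04]), 'eef_pos': array([240.00837358, 494.57276688, 204.88348775]), 'eef_rot': array([-3.14041257e+00, -6.00523163e-05,  2.68975932e+00]), 'wrist_force': array([-0.9945886 ,  0.62229237,  0.53460694]), 'moment': array([-0.01726217,  0.0137969 ,  0.05692716]), 'finger_force': 0.0, 'finger_gap': 93.83453908879419}
scene [[470.81263216510774, 0.0, 317.0380430159839], [0.0, 470.81263216510774, 241.90503536106382], [0.0, 0.0, 1.0]] 0.034568107365169146 [-298. -553.  666.] [[0.56, -0.83, -0.0], [-0.4, -0.27, -0.88], [0.72, 0.5, -0.48]]
top [[595.824323996515, 0.0, 323.9399797241717], [0.0, 595.824323996515, 245.26440534141454], [0.0, 0.0, 1.0]] -0.1618417905565828 [ 255.   43. 1873.] [[0.02, -1.0, 0.0], [-0.99, -0.02, -0.16], [0.16, -0.0, -0.99]]
```

View pics/scene0.png

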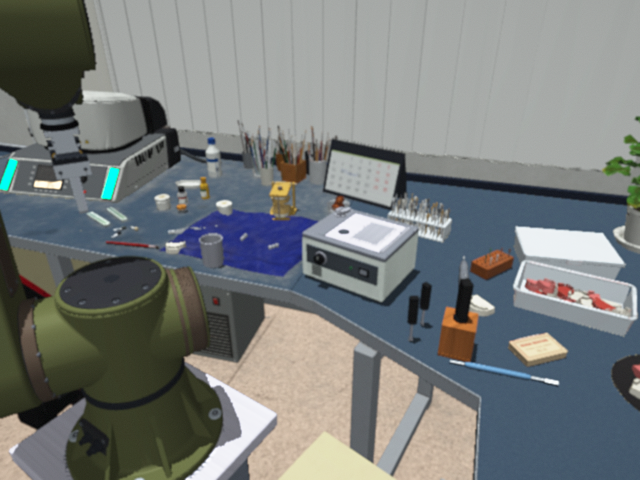

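View pics/top0.png

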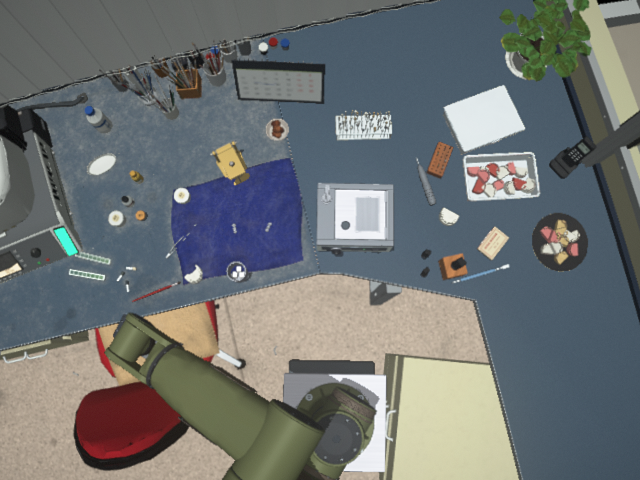

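Scene: the beaker is at (211,250), the blue cloth with small castings at (243,237) and (273,245), the tumbler at (360,255), the stand with a driver at (463,320), and two smaller drivers at (413,318) and (426,298). Top: the beaker is at (237,270), castings at (235,228) and (267,227), the tumbler at (355,217), the stand at (453,263), and plaster models at (449,215) and (194,273).

```bash
python3 - <<'E'
from h import *
a=cv2.imread('pics/top0.png'); b=cv2.imread('pics/scene0.png')
c1=cv2.resize(a[165:290,165:325],None,fx=5,fy=5,interpolation=cv2.INTER_CUBIC)[:, :800]
c2=cv2.resize(a[170:290,310:470],None,fx=5,fy=5,interpolation=cv2.INTER_CUBIC)
cv2.imwrite('pics/c1.png',c1[:600]);cv2.imwrite('pics/c2.png',c2)
x=np.vstack([cv2.resize(b[200:275,160:320],None,fx=5,fy=5,interpolation=cv2.INTER_CUBIC)[:, :800]])
y=cv2.resize(b[205:365,300:500],None,fx=4,fy=4,interpolation=cv2.INTER_CUBIC)[:600]
cv2.imwrite('pics/c3.png',x);cv2.imwrite('pics/c4.png',y)
E
```

```text
(no output)
```

View pics/c1.png

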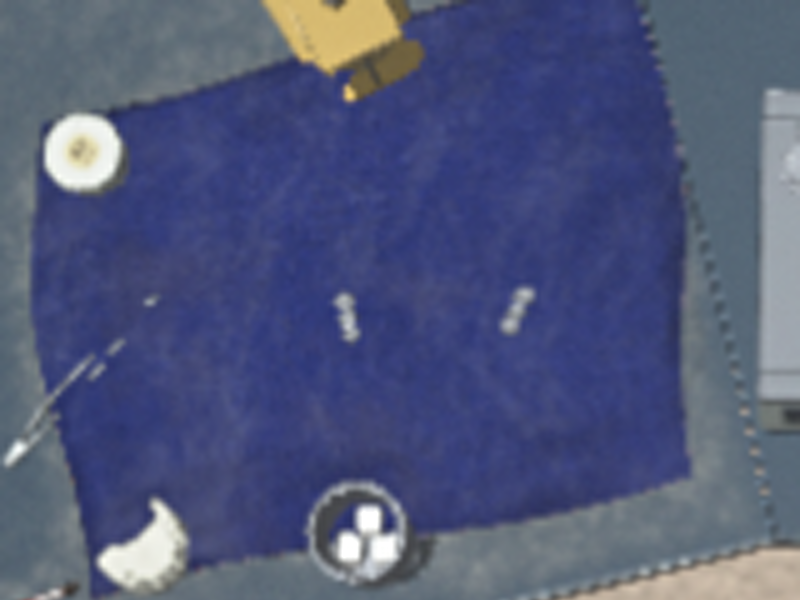

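View pics/c2.png

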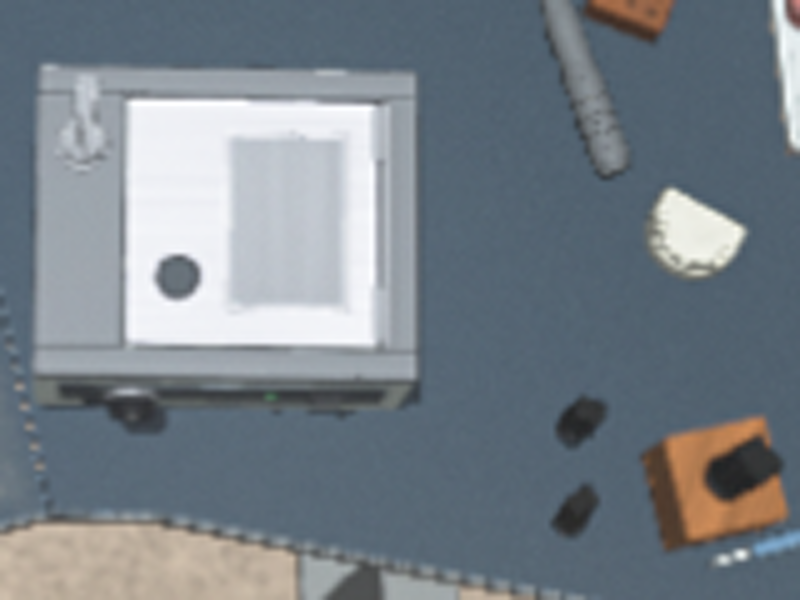

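View pics/c4.png

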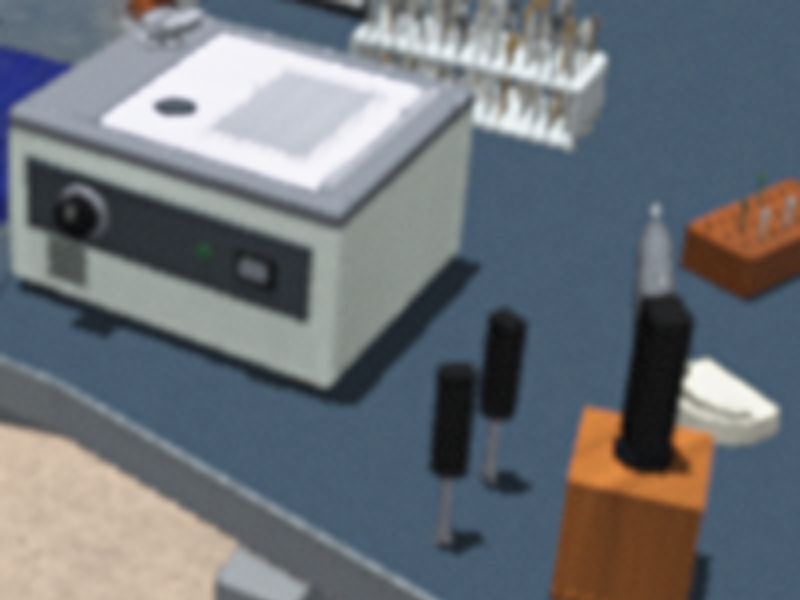

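The third crop shows the tall driver in the wooden stand (full picture: 463,305). The two thin ones at (413,310) and (426,297) are smaller look-alikes standing on the bench, so I choose the one in the stand, which has the flange. There are two castings, at top pixels (234,228) and (268,227). The press pad is at (345.5,225) and the screw at (326.5,198), its tongue pointing away from the robot. Next I'll measure positions.

```bash
cat > m.py <<'E'
from h import *
def rect(P): 
    r=cv2.minAreaRect(P[:,:2].astype(np.float32)); return np.round(r[0],1),np.round(r[1],1),round(r[2],1)
E
python3 - <<'E'
from m import *
p,d=shot('top'); C=cloud('top',d); q,e=shot('scene'); S=cloud('scene',e)
hsv=cv2.cvtColor(p,cv2.COLOR_RGB2HSV)
def reg(I,x0,x1,y0,y1):
    m=np.zeros(I.shape[:2],bool); m[y0:y1,x0:x1]=1; return m
# tumbler top
m=reg(C,312,400,178,252)&(C[...,2]>120)&(C[...,2]<142); print('tumb top',rect(C[m]),np.median(C[m][:,2]))
m=reg(S,295,430,200,305)&(S[...,2]>124)&(S[...,2]<136); print('tumb scene',rect(S[m]),np.median(S[m][:,2]))
print('corner px',plane('top',[(317.6,183),(393.2,184),(393.2,245.7),(317.2,245)],130).round(1).tolist())
hatch=np.array([(126,99),(377,103),(377,347),(125,346)])/5+[310,170]
print('hatch px',plane('top',hatch,130).round(1).tolist())
print('pad',plane('top',[(178/5+310,277/5+170)],130).round(1), 'screw',plane('top',[(82/5+310,137/5+170)],146).round(1),'tongue end',plane('top',[(88/5+310,78/5+170)],135).round(1))
# beaker
m=reg(C,222,252,255,287)&(C[...,2]>66)&(C[...,2]<84); P=C[m]; print('beaker',cv2.minEnclosingCircle(P[:,:2].astype(np.float32)),np.median(P[:,2]),len(P))
print('beak px',plane('top',[(358/5+165,533/5+165)],75).round(1))
m=reg(S,195,228,228,272)&(S[...,2]>66)&(S[...,2]<84); P=S[m]; print('beaker scene',cv2.minEnclosingCircle(P[:,:2].astype(np.float32)),len(P))
# castings
blue=(hsv[...,0]>110)&(hsv[...,0]<130)&(hsv[...,1]>120)
for x0,x1,y0,y1 in((228,242,218,238),(260,276,216,237)):
    w=(255-hsv[...,1].astype(float))*reg(C,x0,x1,y0,y1); w=np.clip(w-130,0,None)
    v,u=np.nonzero(w); P=plane('top',np.c_[u,v],9)[:,:2]; W=w[v,u]; c=(P*W[:,None]).sum(0)/W.sum()
    M=((P-c).T*W)@(P-c)/W.sum(); ev,V=np.linalg.eigh(M); print('cast',c.round(1),np.sqrt(ev*12).round(1),np.degrees(np.arctan2(V[1,1],V[0,1])).round(1),np.median(C[v,u,2]))
# stand, driver
m=reg(C,436,474,245,285)&(C[...,2]>70)&(C[...,2]<86); print('stand top',rect(C[m]))
m=reg(C,440,480,245,285)&(C[...,2]>155)&(C[...,2]<185); print('handle top',rect(C[m]),np.median(C[m][:,2]),m.sum())
m=reg(S,440,490,270,360)&(S[...,2]>70)&(S[...,2]<86); print('stand scene',rect(S[m]))
m=reg(S,440,490,265,360)&(S[...,2]>90)&(S[...,2]<180); print('handle scene',rect(S[m]),S[m].min(0),S[m].max(0))
for n,b in(('a',(434,470,200,230)),('b',(180,206,258,290))):
    m=reg(C,*b)&(C[...,2]>15)&(C[...,2]<32); print('model',rect(C[m]))
E
```

```text
tumb top (array([628.4, -49.2]), array([193.3, 231.2]), 0.4) 129.834269064794
tumb scene (array([628.9, -50.9]), array([194.2, 231.5]), 0.1) 131.59083514384307
corner px [[721.7, 63.9, 130.0], [723.8, -164.7, 130.0], [534.8, -164.7, 130.0], [532.3, 61.0, 130.0]]
hatch px [[701.7, 10.5, 130.0], [702.6, -141.1, 130.0], [553.3, -141.3, 130.0], [550.8, 8.6, 130.0]]
pad [[593.1 -22.3 130. ]] screw [[673.7  36.6 146. ]] tongue end [[712.9  33.6 135. ]]
beaker ((455.1741943359375, 307.18377685546875), 30.790613174438477) 72.51363662996818 73
beak px [[454.  305.2  75. ]]
beaker scene ((454.149658203125, 310.0486145019531), 32.16984939575195) 175
cast [602.4 328.9] [13.  35.7] -172.8 8.356634603148121
cast [607.7 220.6] [13.6 33.1] 156.9 6.092538740449809
stand top (array([ 485.3, -360.7]), array([64.1, 66.4]), 13.7)
handle top (array([ 485.6, -359.3]), array([26.9, 21.2]), 41.6) 165.9416121588969 69
stand scene (array([ 484.8, -361.1]), array([69.4, 63. ]), 13.2)
handle scene (array([ 483. , -361.5]), array([27.5, 20.9]), 37.4) [ 468.54015475 -375.53563884   90.18411866] [ 497.84245362 -346.96537305  169.4777901 ]
model (array([ 665.3, -367.3]), array([ 78.4, 116. ]), 2.1)
model (array([464.9, 451.5]), array([80.5, 67.6]), 10.5)
```

```bash
python3 - <<'E'
from h import *
print(rel([593,-20.5,190],[np.pi,0,np.pi/2]))
E
```

```text
(array([-542.5, -309.4,   15.3]), array([-6.000e-04,  4.000e-04,  1.119e+00]))
```

```bash
R='x'; python3 -m crank '[[0,-542,-309,15,0,0,1.119],[0,-542,-309,15,0,0,1.119],[0,-542,-309,15,0,0,1.119],[0,-542,-309,15,0,0,1.119],[0,-542,-309,15,0,0,1.119],[0,-542,-309,15,0,0,1.119],[0,-542,-309,15,0,0,1.119],[0,-542,-309,15,0,0,1.119],[0,-542,-309,15,0,0,1.119],[0,-542,-309,15,0,0,1.119]]'; python3 - <<'E'
from h import *
print(manip.read_state()['joints'].round(3),rel([593,-20.5,160],[np.pi,0,np.pi/2]))
E
```

```text
clock: 1.2
eef_pos: [523.5, 80.5, 193.4]
eef_rot: [3.142, -0.0, 1.571]
wrist_force: [-0.3, 1.1, -0.0]
finger_gap: 17.6
finger_force: 0.0
[0.083 0.265 1.595 0.    1.282 0.084] (array([-101. ,   69.5,   33.4]), array([ 0.0001, -0.0001, -0.0003]))
```

```bash
python3 -m crank '[[0,-101,69.5,33,0,0,0],[0,-101,69.5,33,0,0,0],[0,-101,69.5,33,0,0,0],[0,-101,69.5,33,0,0.14,0],[0,-101,69.5,33,0,0.14,0]]'; python3 - <<'E'
from h import *
s=manip.read_state();print(s['joints'].round(3))
E
python3 -m crank '[[0,0,0,0,0,-0.14,0],[0,0,0,0,0,-0.14,0]]'; python3 - <<'E'
from h import *
s=manip.read_state();print(s['joints'].round(3),s['wrist_force'],rel([593,-20.5,133],[np.pi,0,np.pi/2]))
E
```

```text
clock: 1.7
eef_pos: [592.2, -20.6, 159.5]
eef_rot: [-3.14, -0.144, 1.567]
wrist_force: [-0.1, 0.3, -0.2]
finger_gap: 0.6
finger_force: 0.0
[-0.161  0.442  1.444  0.148  1.283 -0.202]
clock: 1.9
eef_pos: [592.3, -17.0, 160.9]
eef_rot: [3.141, 0.005, 1.573]
wrist_force: [0.5, 0.5, 0.6]
finger_gap: 0.1
finger_force: 0.0
[-0.088  0.431  1.449 -0.006  1.26  -0.089] [0.48558862 0.51792907 0.57680226] (array([-3.3,  0.7, 27.9]), array([0.0009, 0.0054, 0.0023]))
```

```bash
python3 -m crank '[[0,-3.3,0.7,20,0,0,0],[0,-3.3,0.7,27,0,0,0],[0,-3.3,0.7,29,0,0,0],[0,-3.3,0.7,30,0,0,0],[0,-3.3,0.7,31,0,0,0],[0,-3.3,0.7,32,0,0,0],[0,-3.3,0.7,33,0,0,0],[0,-3.3,0.7,34,0,0,0],[0,-3.3,0.7,35,0,0,0],[0,-3.3,0.7,35,0,0,0]]'; python3 -m crank '[[0,0,0,0,0,0,0]]'
```

```text
clock: 2.9
eef_pos: [593.0, -21.7, 125.5]
eef_rot: [3.141, -0.0, 1.571]
wrist_force: [0.5, 2.0, 2.9]
finger_gap: 0.5
finger_force: 1.5
clock: 3.0
eef_pos: [593.0, -21.7, 125.5]
eef_rot: [3.141, -0.0, 1.571]
wrist_force: [-0.5, 2.0, 3.5]
finger_gap: 1.0
finger_force: 1.5
```

```bash
python3 -m crank '[[0,0,0,0.7,0,0,0],[0,0,0,1.4,0,0,0],[0,0,0,2.1,0,0,0],[0,0,0,2.8,0,0,0],[0,0,0,2.8,0,0,0]]'; python3 -m crank '[[0,0,0,0.6,0,0,0],[0,0,0,0.6,0,0,0]]'
```

```text
clock: 3.5
eef_pos: [593.0, -21.8, 122.8]
eef_rot: [3.141, 0.0, 1.571]
wrist_force: [0.8, 2.4, 6.1]
finger_gap: 0.3
finger_force: 2.8
clock: 3.7
eef_pos: [593.1, -21.8, 122.4]
eef_rot: [3.141, 0.0, 1.571]
wrist_force: [0.1, 2.7, 7.8]
finger_gap: 0.5
finger_force: 3.7
```

```bash
python3 -m crank '[[0,0,0,0.7,0,0,0],[0,0,0,0.7,0,0,0]]'; python3 -m crank '[[0,10,0,-48,0,0,0],[0,50,0,-70,0,0,0],[0,100,0,-80,0,0,0],[0,150,0,-90,0,0,0],[0,200,0,-100,0,0,0],[0,250,0,-100,0,0,0]]'; python3 - <<'E'
from h import *
s=manip.read_state();print(s['joints'].round(4).tolist(),s['eef_pos'],s['eef_rot'])
E
python3 -m crank '[[80,0,0,0,0,0,0],[80,0,0,0,0,0,0],[80,0,0,0,0,0,0],[80,0,0,0,0,0,0],[80,0,0,0,0,0,0],[80,0,0,0,0,0,0],[80,0,0,0,0,0,0],[80,0,0,0,0,0,0],[80,0,0,0,0,0,0],[80,0,0,0,0,0,0]]';
python3 -m crank '[[100,0,0,0,0,-0.7,0],[100,0,0,0,0,-0.7,0],[100,0,0,0,0,-0.7,0],[100,0,0,0,0,-0.7,0],[100,0,0,0,0,-0.7,0]]';python3 - <<'E'
from h import *
s=manip.read_state();print(s['joints'].round(4).tolist(),s['eef_pos'],s['eef_rot'])
p,d=shot('top');C=cloud('top',d);m=C[165:290,312:400];print(m[...,2].max(), m[m[...,2]>200].mean(0))
E
```

```text
clock: 3.9
eef_pos: [593.2, -21.8, 122.1]
eef_rot: [3.141, 0.0, 1.571]
wrist_force: [-1.4, 2.0, 9.7]
finger_gap: 0.6
finger_force: 5.1
clock: 4.5
eef_pos: [592.9, 226.9, 222.3]
eef_rot: [3.14, 0.0, 1.57]
wrist_force: [1.3, -0.0, 0.6]
finger_gap: 0.3
finger_force: 0.0
[0.3081, 0.4812, 1.2327, -0.0005, 1.4265, 0.3086] [592.85692046 226.920278   222.29078883] [3.14032953e+00 1.50216886e-04 1.57035438e+00]
clock: 5.5
eef_pos: [592.9, 225.3, 221.3]
eef_rot: [-3.142, 0.0, 1.571]
wrist_force: [0.2, 0.7, 0.0]
finger_gap: 74.7
finger_force: 0.0
clock: 6.0
eef_pos: [592.6, 226.4, 220.9]
eef_rot: [-3.142, 0.706, 1.572]
wrist_force: [0.5, 0.1, -0.6]
finger_gap: 94.2
finger_force: 0.0
[0.5451, 0.721, 1.0129, -0.6037, 1.78, 0.5291] [592.57813317 226.4110782  220.89807143] [-3.14156174  0.70611716  1.57225441]
1873.0880230784037 [ 277.86532012   29.17727241 1768.64067008]
```

```bash
cat > k.py <<'E'
from h import *
from scipy.optimize import least_squares
Rz=lambda a:Rn.from_euler('z',a); Ry=lambda a:Rn.from_euler('y',a)
def fk(q,P):
    a1,h,L2,a3,L3,L6=P
    R=Rz(q[0]); p=R.apply([a1,0,h]); R=R*Ry(q[1]); p=p+R.apply([0,0,L2]); R=R*Ry(q[2]); p=p+R.apply([a3,0,L3])
    R=R*Rz(-q[3])*Ry(q[4]); p=p+R.apply([0,0,L6]); R=R*Rz(-q[5])   # sign of j4,j6 checked by data
    return p,R
LIM=np.array([[-3.03,3.03],[-.79,2.21],[.23,2.52],[-1.04,4.18],[0,3.07],[-2.55,2.55]])
D=[([1.05237258,.300478508,1.52157821,-2e-5,1.3207174,-.06658569],(240.008,494.573,204.883),(-3.1404,0,2.68976)),
([.3081,.4812,1.2327,-.0005,1.4265,.3086],(592.857,226.92,222.291),(3.1403,0,1.57035)),
([.5451,.721,1.0129,-.6037,1.78,.5291],(592.578,226.411,220.898),(-3.14156,.70612,1.57225))]
E
python3 - <<'E'
from k import *
for sg in(1,):
    f=lambda P:np.concatenate([fk(q,P)[0]-np.array(p) for q,p,_ in D])
    r=least_squares(f,[0,400,500,0,500,200]); print(r.x.round(1),r.fun.round(1))
    for q,p,e in D: print((fk(q,r.x)[1].inv()*Rn.from_euler('xyz',e)).as_rotvec().round(3))
E
```

```text
[ 705.2 1550.2 -296.5 1242.8  248.2 -204.3] [ 32.1 -17.6   0.8  13.4 -34.1   3.8  -2.7  -1.3  -4.6]
[ 0.    -0.     1.438]
[ 1.000e-03 -1.000e-03  2.188e+00]
[ 1.164 -1.164  2.45 ]
```

```bash
python3 - <<'E'
from h import *
shot('scene','s1.png')
E
```

```text
(no output)
```

View pics/s1.png

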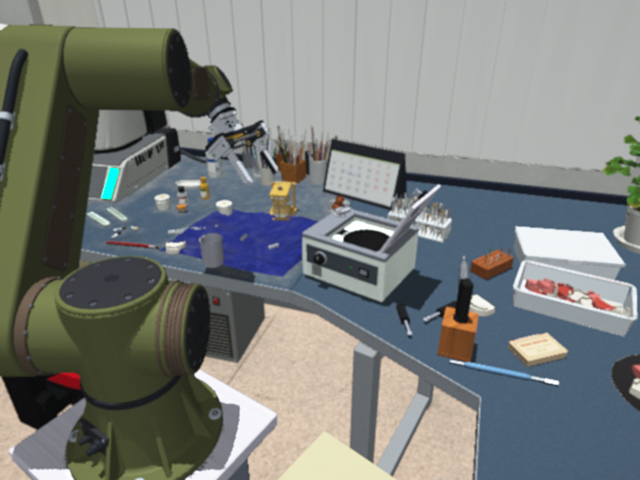

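```bash
sed -i 's/R=R\*Rz(-q\[3\])\*Ry(q\[4\])/R=R*Rz(q[3])*Ry(q[4])/; s/R=R\*Rz(-q\[5\]).*/R=R*Rz(q[5]+np.pi\/2)/' k.py; python3 - <<'E'
from k import *
f=lambda P:np.r_[np.concatenate([fk(q,P)[0]-np.array(p) for q,p,_ in D]),1e-3*(P-np.array([150,400,500,0,500,200]))]
r=least_squares(f,[0,400,500,0,500,200]); print(r.x.round(1),r.fun.round(1))
for q,p,e in D: print((fk(q,r.x)[1].inv()*Rn.from_euler('xyz',e)).as_rotvec().round(3))
P=r.x; open('k.py','a').write(f'''
P0=np.array({P.round(1).tolist()})
def ik(pos,R,q0):
    f=lambda q:np.r_[(fk(q,P0)[0]-np.array(pos))/100,(fk(q,P0)[1].inv()*R).as_rotvec()]
    r=least_squares(f,np.clip(q0,LIM[:,0]+.01,LIM[:,1]-.01),bounds=(LIM[:,0],LIM[:,1])); return r.x,np.abs(r.fun).max()
''')
E
```

```text
[ 98.  405.8 324.1 207.9 419.8 204.7] [ 31.8 -18.1   0.1  11.4 -34.7   0.5  -0.4  -0.2  -0.6  -0.1   0.   -0.2
   0.2  -0.1   0. ]
[ 0. -0. -0.]
[-0.  0.  0.]
[-0.  0. -0.]
```

```bash
sed -i 's/a1,h,L2,a3,L3,L6=P/a1,h,L2,a3,L3,L6,b=P/; s/\[a1,0,h\]/[a1,b,h]/; /^P0=/d' k.py; python3 - <<'E'
import re
s=open('k.py').read()
s=s.replace("def ik","""_p=np.array([50,400,500,0,500,200,36.])
D.append(([-.161,.442,1.444,.148,1.283,-.202],(592.2,-20.6,159.5),(-3.14,-.144,1.567)))
_f=lambda P:np.r_[np.concatenate([fk(q,P)[0]-np.array(p) for q,p,_ in D]),1e-3*(P-_p)]
_r=least_squares(_f,_p); P0=_r.x
def ik""");open('k.py','w').write(s)
E
cat >> k.py <<'E'
def Rtool(t,close):
    "tool z along t, closing line (tool y) nearest to close"
    t=np.array(t,float)/np.linalg.norm(t); y=np.array(close,float); y-=t*(y@t); y/=np.linalg.norm(y)
    return Rn.from_matrix(np.c_[np.cross(y,t),y,t])
E
python3 - <<'E'
from k import *
import k
print(P0.round(1),k._r.fun.round(1))
# grasp at beaker: tool tilted sideways toward +y by phi
bk=np.array([454.5,306.5,0]); az=np.arctan2(bk[1],bk[0])
def grasp(phi,a,s):
    t=np.array([np.cos(a)*np.sin(phi),np.sin(a)*np.sin(phi),-np.cos(phi)]); c=s*np.array([-np.sin(a),np.cos(a),0])
    return Rtool(t,c)
best=[]
for phi in (0.6,0.8,1.0,1.2):
  for a in np.radians([-60,-30,0,30,60,90,120,150]):
    for s in(1,-1):
      G=grasp(phi,a,s); tg=G.apply([0,0,1]); pos=bk+[0,0,48]+19*tg
      for q0 in ([.6,.5,1.3,.5,1.4,0],[.6,.5,1.3,-.7,1.4,0],[.6,.3,1.3,2.5,.6,0]):
        q,e=ik(pos,G,q0)
        if e<.003: best.append((phi,a,s,q)); break
print(len(best))
dm=np.array([628.5,-65.5,0]); out=[]
for phi,a,s,q in best:
  G=grasp(phi,a,s)
  for tilt in (2.2,):
    for b in np.radians(np.arange(0,360,30)):   # pour azimuth of mouth
      for tw in np.radians(np.arange(0,360,30)): # beaker twist about own axis
        B=Rz(b)*Ry(tilt)*Rz(tw); T=B*G; t=T.apply([0,0,1])
        if t[2]>0.3 : continue
        # mouth centre over drum, z 165 ; grasp point at 48 on axis, rim at 75
        ax=B.apply([0,0,1]); g=dm+[0,0,185]-27*ax; 
        back=g-78*t; wr=g+19*t-205*t
        if wr[1]<-110 and wr[0]>480: continue
        if wr[2]<200: continue
        qq,e=ik(g+19*t,T,q)
        if e<.003: out.append((np.abs(qq-q).max(),phi,np.degrees(a),s,np.degrees(b),np.degrees(tw),q.round(2),qq.round(2),t.round(2)))
out.sort(key=lambda o:o[0]); print(len(out))
for o in out[:14]: print(np.round(o[:6],2),o[6].tolist(),o[7].tolist(),o[8].tolist())
E
```

```text
[  1.8 220.6 423.9  40.6 445.8 270.4  36.5] [ 0.1  0.   0.1 -0.  -0.1 -0.  -0.   0.  -0.  -0.   0.1 -0.1 -0.  -0.2
 -0.1  0.  -0.1  0.1  0. ]
49
202
[  1.42   1.2  150.    -1.    60.   240.  ] [0.23, 1.0, 1.24, 0.73, 1.88, -0.97] [-0.02, 1.1, 0.61, -0.68, 2.36, 0.33] [-0.79, -0.43, -0.44]
[  1.46   0.8  150.    -1.    30.   240.  ] [0.28, 0.8, 1.38, 0.55, 1.57, -0.94] [-0.09, 1.37, 0.3, -0.92, 2.84, 0.24] [-0.98, -0.15, -0.09]
[  1.47   1.   120.    -1.    30.   270.  ] [0.15, 0.75, 1.62, 0.92, 1.4, -0.85] [-0.11, 1.29, 0.34, -0.49, 2.76, 0.62] [-0.96, -0.07, -0.27]
[  1.53   1.   150.    -1.    60.   240.  ] [0.25, 0.9, 1.31, 0.64, 1.73, -0.97] [0.02, 1.15, 0.61, -0.9, 2.4, 0.22] [-0.8, -0.54, -0.27]
[  1.57   0.8  150.    -1.    30.   210.  ] [0.28, 0.8, 1.38, 0.55, 1.57, -0.94] [0.01, 1.2, 0.58, -0.95, 2.51, 0.63] [-0.85, -0.49, -0.17]
[  1.58   1.2  150.    -1.    60.   210.  ] [0.23, 1.0, 1.24, 0.73, 1.88, -0.97] [0.09, 0.83, 1.04, -0.81, 1.88, 0.61] [-0.42, -0.73, -0.54]
[  1.59   1.   150.    -1.    30.   240.  ] [0.25, 0.9, 1.31, 0.64, 1.73, -0.97] [-0.11, 1.29, 0.34, -0.49, 
[... 308 characters left out ...]
  1.66   1.2   60.    -1.   210.     0.  ] [0.19, 0.59, 2.2, 2.15, 0.99, -1.26] [0.03, 0.41, 2.04, 3.8, 0.81, 0.37] [0.89, -0.42, -0.16]
[  1.67   1.   120.    -1.    30.   240.  ] [0.15, 0.75, 1.62, 0.92, 1.4, -0.85] [0.01, 1.11, 0.64, -0.75, 2.39, 0.77] [-0.81, -0.47, -0.36]
[  1.67   1.    60.    -1.   210.     0.  ] [0.24, 0.48, 2.18, 1.98, 0.72, -1.04] [-0.05, 0.46, 2.09, 3.44, 0.98, 0.63] [0.96, -0.29, -0.02]
[  1.71   1.2  120.    -1.    60.   270.  ] [0.12, 0.84, 1.58, 1.03, 1.54, -0.92] [-0.02, 1.1, 0.61, -0.68, 2.36, 0.33] [-0.79, -0.43, -0.44]
[  1.71   0.8  120.    -1.    30.   270.  ] [0.2, 0.66, 1.65, 0.8, 1.26, -0.75] [-0.09, 1.37, 0.3, -0.92, 2.84, 0.24] [-0.98, -0.15, -0.09]
```

```bash
cat > b.py <<'E'
from k import *
bk=np.array([454.5,306.5,0])
def grasp(phi,a,s):
    t=np.array([np.cos(a)*np.sin(phi),np.sin(a)*np.sin(phi),-np.cos(phi)]); c=s*np.array([-np.sin(a),np.cos(a),0])
    return Rtool(t,c)
G=grasp(1.2,np.radians(150),-1)
def go(pos,R):
    v,r=rel(pos,R); n=max(np.linalg.norm(v)/50,np.degrees(np.linalg.norm(r))/8.59)
    q=manip.read_state()['joints']; qq,e=ik(pos,R,q); print('shift',v.tolist(),'rot',r.tolist(),'rows %.1f'%n,'ik',qq.round(2).tolist(),'err %.3f'%e)
def beaker(tilt,b,tw,g):   # beaker orientation -> TCP pose with grasp point at g
    B=Rz(b)*Ry(tilt)*Rz(tw); T=B*G; return np.array(g)+19*T.apply([0,0,1]),T
E
python3 - <<'E'
from b import *
t=G.apply([0,0,1]); print(t.round(3)); g=bk+[0,0,48]
go(g+19*t-110*t+[0,0,60],G)
b=np.radians(60);q=ik(g+19*t,G,[.23,1,1.24,.73,1.88,-.97])[0];print(q.round(2))
for tilt,tw,gg in((0,0-b,g+[0,0,150]),(0,-b-np.pi/4,[530,220,260]),(0,-b-np.pi/2,[590,120,270]),(.5,-b-np.pi/2,[600,80,260]),(1.,-b-np.pi/2,[610,0,240]),(1.5,-b-np.pi/2,[615,-60,220]),(2.2,-b-np.pi/2,[617.7,-84,201]),(2.5,-b-np.pi/2,[620,-85,201])):
    p,T=beaker(tilt,b,tw,gg); q,e=ik(p,T,q); print(tilt,q.round(2),round(e,3),T.apply([0,0,1]).round(2))
E
```

```text
[-0.807  0.466 -0.362]
shift [79.0, -63.8, 35.3] rot [0.2921, 1.7031, -1.1684] rows 13.9 ik [0.13, 1.01, 0.95, 0.75, 2.15, -0.83] err 0.000
[ 0.23  1.    1.24  0.73  1.88 -0.97]
0 [ 0.23  0.78  1.24  0.79  2.04 -0.81] 0.0 [-0.81  0.47 -0.36]
0 [-0.07  0.52  1.53  1.09  1.68 -0.56] 0.0 [-0.24  0.9  -0.36]
0 [-0.25  0.28  1.84  1.37  1.15 -0.45] 0.0 [ 0.47  0.81 -0.36]
0.5 [-0.19  0.26  1.63  0.74  1.11  0.04] 0.0 [ 0.32  0.56 -0.76]
1.0 [-0.14  0.37  1.4   0.19  1.3   0.34] 0.0 [ 0.1   0.17 -0.98]
1.5 [-0.05  0.54  1.22 -0.27  1.52  0.51] 0.0 [-0.15 -0.26 -0.96]
2.2 [ 0.09  0.83  1.04 -0.81  1.88  0.61] 0.0 [-0.42 -0.73 -0.54]
2.5 [ 0.12  0.96  0.98 -1.04  2.03  0.58] 0.0 [-0.48 -0.83 -0.27]
```

```bash
python3 -m crank '[[100,79,-64,35,0.292,1.703,-1.168],[100,79,-64,35,0.292,1.703,-1.168],[100,79,-64,35,0.292,1.703,-1.168],[100,79,-64,35,0.292,1.703,-1.168],[100,79,-64,35,0.292,1.703,-1.168],[100,79,-64,35,0.292,1.703,-1.168],[100,79,-64,35,0.292,1.703,-1.168],[100,79,-64,35,0.292,1.703,-1.168],[100,79,-64,35,0.292,1.703,-1.168],[100,79,-64,35,0.292,1.703,-1.168]]'; python3 - <<'E'
from b import *
t=G.apply([0,0,1]);g=bk+[0,0,48]
print(manip.read_state()['joints'].round(2)); go(g+19*t-110*t+[0,0,60],G)
E
```

```text
clock: 7.1
eef_pos: [530.2, 262.6, 145.7]
eef_rot: [-2.879, -0.677, 2.19]
wrist_force: [-1.0, 0.8, 0.1]
finger_gap: 94.2
finger_force: 0.0
[ 0.19  0.76  1.14  0.47  1.8  -0.54]
shift [-1.0, 0.4, 5.3] rot [0.094, 0.475, -0.3192] rows 3.9 ik [0.13, 1.01, 0.95, 0.75, 2.15, -0.83] err 0.000
```

```bash
python3 -m crank '[[100,-1,0.4,5.3,0.094,0.475,-0.319],[100,-1,0.4,5.3,0.094,0.475,-0.319],[100,-1,0.4,5.3,0.094,0.475,-0.319],[100,-1,0.4,5.3,0.094,0.475,-0.319],[100,-1,0.4,5.3,0.094,0.475,-0.319],[100,-1,0.4,5.3,0.094,0.475,-0.319]]'; python3 - <<'E'
from b import *
t=G.apply([0,0,1]);g=bk+[0,0,48]
print(manip.read_state()['joints'].round(2)); go(g+19*t-110*t,G);go(g+19*t,G)
E
```

```text
clock: 7.7
eef_pos: [527.3, 264.4, 139.2]
eef_rot: [-3.116, -1.194, 2.593]
wrist_force: [-0.3, -0.0, 1.3]
finger_gap: 94.0
finger_force: 0.0
[ 0.14  1.01  0.95  0.74  2.14 -0.82]
shift [-54.4, 0.6, 20.8] rot [-0.0018, 0.0062, -0.0094] rows 1.2 ik [0.13, 1.09, 0.94, 0.72, 2.09, -0.89] err 0.000
shift [-53.7, 0.8, 130.8] rot [-0.0018, 0.0062, -0.0094] rows 2.8 ik [0.23, 1.0, 1.24, 0.73, 1.88, -0.97] err 0.000
```

```bash
python3 -m crank '[[100,-27,0.7,21,0,0.006,-0.009],[100,-54,0.7,21,0,0.006,-0.009],[100,-54,0.7,50,0,0.006,-0.009],[100,-54,0.7,80,0,0.006,-0.009],[100,-54,0.7,110,0,0.006,-0.009],[100,-54,0.7,131,0,0.006,-0.009],[100,-54,0.7,131,0,0.006,-0.009],[100,-54,0.7,131,0,0.006,-0.009]]' 20; python3 - <<'E'
from b import *
t=G.apply([0,0,1]);g=bk+[0,0,48]
go(g+19*t,G)
E
python3 -m crank '[[64,0,0,0,0,0,0],[64,0,0,0,0,0,0],[64,0,0,0,0,0,0],[50,0,0,0,0,0,0],[50,0,0,0,0,0,0],[50,0,0,0,0,0,0],[50,0,0,0,0,0,0],[50,0,0,0,0,0,0]]' 20
```

```text
clock: 8.5
eef_pos: [438.9, 315.5, 42.5]
eef_rot: [3.14, -1.199, 2.624]
wrist_force: [0.6, -0.3, 0.6]
finger_gap: 94.0
finger_force: 0.0
shift [-1.4, 0.0, 0.2] rot [-0.0039, 0.0006, 0.0022] rows 0.0 ik [0.23, 1.0, 1.24, 0.73, 1.88, -0.97] err 0.000
clock: 9.3
eef_pos: [437.9, 315.3, 40.8]
eef_rot: [-3.138, -1.203, 2.62]
wrist_force: [0.7, -0.9, 0.2]
finger_gap: 58.0
finger_force: 20.0
```

```bash
python3 - <<'E'
from b import *
b=np.radians(60); s=manip.read_state()['eef_pos']
go(s+[0,0,150],G); p,T=beaker(0,b,-b-np.pi/2,[590,120,270]); 
print(G.inv().apply(p-s).round(1),(G.inv()*T).as_rotvec().round(4))
E
```

```text
shift [140.0, -0.2, -53.9] rot [-0.005, -0.0034, 0.0007] rows 3.0 ik [0.23, 0.78, 1.25, 0.79, 2.04, -0.81] err 0.000
[ 124.1  -75.4 -294.4] [-1.464  -0.      0.5692]
```

```bash
python3 -m crank '[[50,30,0,-11,0,0,0],[50,70,0,-26,0,0,0],[50,110,0,-42,0,0,0],[50,140,0,-54,0,0,0],[50,138,-7,-78,-0.146,0,0.057],[50,136,-15,-102,-0.29,0,0.114],[50,134,-22,-126,-0.44,0,0.171],[50,133,-30,-150,-0.586,0,0.228],[50,131,-38,-174,-0.732,0,0.285],[50,130,-45,-198,-0.878,0,0.34]]'; python3 - <<'E'
from b import *
b=np.radians(60)
p,T=beaker(0,b,-b-np.pi/2,[590,120,270]); go(p,T)
E
```

```text
clock: 10.3
eef_pos: [536.3, 206.6, 233.3]
eef_rot: [-3.132, -1.201, 1.707]
wrist_force: [1.0, -0.0, -2.3]
finger_gap: 58.1
finger_force: 20.0
shift [-0.7, 51.5, -85.0] rot [-0.6247, -0.0003, 0.2389] rows 4.5 ik [-0.25, 0.28, 1.84, 1.37, 1.15, -0.45] err 0.000
```

```bash
python3 -m crank '[[50,0,12,-21,-0.145,0,0.055],[50,0,24,-40,-0.29,0,0.11],[50,0,35,-60,-0.43,0,0.165],[50,-0.7,45,-75,-0.55,0,0.21],[50,-0.7,51.5,-85,-0.625,0,0.239],[50,-0.7,51.5,-85,-0.625,0,0.239]]'; python3 - <<'E'
from b import *
b=np.radians(60)
for a in((.5,[600,80,260]),(1.,[610,0,240]),(1.4,[615,-60,220])):
    p,T=beaker(a[0],b,-b-np.pi/2,a[1]); go(p,T)
E
```

```text
clock: 10.9
eef_pos: [598.3, 137.0, 263.7]
eef_rot: [3.138, -1.201, 1.055]
wrist_force: [-0.5, 1.1, -2.6]
finger_gap: 58.0
finger_force: 20.0
shift [-30.2, 29.8, -27.3] rot [-0.0036, -0.5008, 0.004] rows 3.3 ik [-0.19, 0.26, 1.63, 0.74, 1.11, 0.04] err 0.000
shift [-79.1, 78.0, -86.6] rot [-0.0025, -1.0008, 0.0049] rows 6.7 ik [-0.14, 0.37, 1.4, 0.19, 1.3, 0.34] err 0.000
shift [-118.5, 112.0, -132.7] rot [-0.0016, -1.4008, 0.0055] rows 9.3 ik [-0.08, 0.51, 1.25, -0.18, 1.47, 0.47] err 0.000
```

```bash
python3 -m crank '[[50,-10,10,-9,0,-0.15,0],[50,-20,20,-18,0,-0.3,0],[50,-30,30,-27,0,-0.45,0],[50,-45,45,-46,0,-0.6,0.004],[50,-58,58,-63,0,-0.75,0.004],[50,-70,70,-78,0,-0.9,0.005],[50,-82,82,-91,0,-1.03,0.005],[50,-95,92,-106,0,-1.16,0.005],[50,-107,102,-120,0,-1.28,0.005],[50,-118,112,-133,0,-1.4,0.005]]'; python3 - <<'E'
from b import *
b=np.radians(60)
for a in((1.57,[610,-92,200]),(2.0,[610,-96,190]),(2.4,[612,-98,190])):
    p,T=beaker(a[0],b,-b-np.pi/2,a[1]); go(p,T)
E
```

```text
clock: 11.9
eef_pos: [613.5, -63.9, 201.1]
eef_rot: [-3.138, 0.206, 1.051]
wrist_force: [-0.4, -0.4, -2.5]
finger_gap: 57.9
finger_force: 20.0
shift [-28.5, 11.0, 25.1] rot [-0.0022, -0.1638, 0.0039] rows 1.1 ik [-0.08, 0.57, 1.24, -0.33, 1.51, 0.5] err 0.000
shift [-37.4, 12.9, 32.6] rot [-0.0014, -0.5938, 0.0044] rows 4.0 ik [0.03, 0.74, 1.13, -0.66, 1.73, 0.61] err 0.000
shift [-43.4, 15.6, 27.4] rot [-0.0005, -0.9938, 0.0047] rows 6.6 ik [0.09, 0.91, 1.04, -0.96, 1.95, 0.61] err 0.000
```

```bash
python3 -m crank '[[50,-28,11,25,0,-0.16,0.004],[50,-30,11.5,27,0,-0.25,0.004],[50,-32,12,29,0,-0.35,0.004],[50,-35,12.5,31,0,-0.45,0.004],[50,-37,13,32.6,0,-0.55,0.004],[50,-38,13,32.6,0,-0.63,0.004],[50,-39,14,31,0,-0.71,0.004],[50,-40,14,30,0,-0.8,0.004],[50,-42,15,28.5,0,-0.9,0.004],[50,-43.4,15.6,27.4,0,-0.99,0.004]]';python3 -m crank '[[50,0,0,0,0,0,0],[50,0,0,0,0,0,0],[50,0,0,0,0,0,0],[50,0,0,0,0,0,0],[50,0,0,0,0,0,0],[50,0,0,0,0,0,0]]'; python3 - <<'E'
from h import *
a,_=shot('top'); b,_=shot('scene')
x=cv2.resize(a[170:270,300:420],(480,400),interpolation=cv2.INTER_CUBIC); y=cv2.resize(b[120:320,280:440],(320,400),interpolation=cv2.INTER_CUBIC)
cv2.imwrite('pics/pour.png',np.hstack([x,y])[...,::-1]); s=manip.read_state();print(s['wrist_force'])
E
```

```text
clock: 12.9
eef_pos: [603.3, -111.8, 182.9]
eef_rot: [-3.141, 1.196, 1.047]
wrist_force: [0.3, -0.2, -0.5]
finger_gap: 58.4
finger_force: 20.0
clock: 13.5
eef_pos: [603.3, -112.5, 183.5]
eef_rot: [3.138, 1.188, 1.044]
wrist_force: [-0.1, 0.6, -0.6]
finger_gap: 58.1
finger_force: 20.0
[-0.255847    0.10583851 -0.81419688]
```

View pics/pour.png

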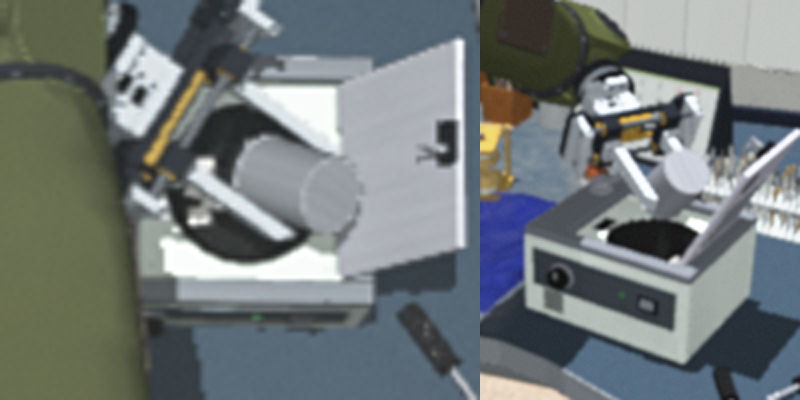

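```bash
python3 -m crank '[[50,3,-1,1,0,0.15,0],[50,6,-2,3,0,0.3,0],[50,8,-3,4,0,0.45,0],[50,10,-4,4,0,0.6,0],[50,13,-5,2,0,0.75,0],[50,16,-8,-5,0,0.86,0],[50,30,-12,-20,0,0.97,0]]'; python3 - <<'E'
from b import *
b=np.radians(60)
for a in((1.0,[610,0,240]),(.5,[600,80,260]),(0.,[590,120,270])):
    p,T=beaker(a[0],b,-b-np.pi/2,a[1]); go(p,T)
E
```

```text
clock: 14.3
eef_pos: [608.1, -81.4, 164.5]
eef_rot: [3.138, 0.214, 1.044]
wrist_force: [0.5, 0.2, -1.4]
finger_gap: 58.1
finger_force: 20.0
shift [61.3, -39.0, -71.6] rot [0.0038, 0.4137, -0.0022] rows 2.8 ik [-0.14, 0.37, 1.4, 0.19, 1.3, 0.34] err 0.000
shift [127.1, -87.7, -110.8] rot [0.0044, 0.9137, -0.0012] rows 6.1 ik [-0.19, 0.26, 1.63, 0.74, 1.11, 0.04] err 0.000
shift [157.6, -116.4, -135.6] rot [0.0048, 1.4137, -0.0001] rows 9.4 ik [-0.25, 0.28, 1.84, 1.37, 1.15, -0.45] err 0.000
```

```bash
python3 -m crank '[[50,10,-8,-35,0,0.12,0],[50,35,-20,-55,0,0.26,0],[50,61,-39,-72,0,0.41,0],[50,84,-56,-85,0,0.56,0],[50,106,-72,-98,0,0.73,0],[50,127,-88,-111,0,0.88,0],[50,138,-98,-120,0.004,1.02,0],[50,148,-108,-128,0.004,1.16,0],[50,156,-115,-134,0.004,1.3,0],[50,158,-116,-136,0.005,1.414,0]]'; python3 - <<'E'
from b import *
t=G.apply([0,0,1]); go([437.9,315.3,190.8],G); go([437.9,315.3,41.3],G)
a,_=shot('top'); x=cv2.resize(a[170:270,300:420],(720,600),interpolation=cv2.INTER_CUBIC); cv2.imwrite('pics/drum.png',x[...,::-1])
E
```

```text
clock: 15.3
eef_pos: [598.9, 136.8, 261.7]
eef_rot: [-3.137, -1.2, 1.044]
wrist_force: [-0.4, 0.7, -0.4]
finger_gap: 58.3
finger_force: 20.0
shift [-39.6, -228.5, 95.1] rot [1.4629, -0.0016, -0.5699] rows 10.5 ik [0.23, 0.78, 1.25, 0.79, 2.04, -0.81] err 0.000
shift [-179.0, -228.2, 149.2] rot [1.4629, -0.0016, -0.5699] rows 10.5 ik [0.23, 1.0, 1.24, 0.73, 1.88, -0.98] err 0.000
```

View pics/drum.png

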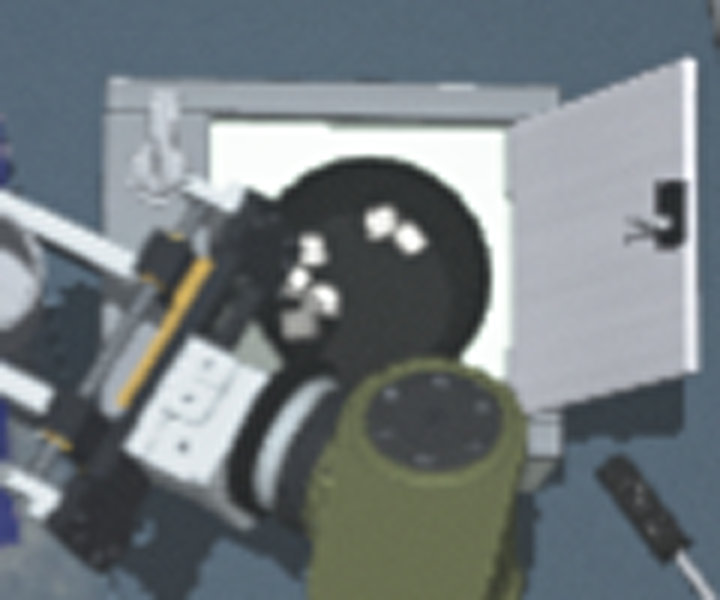

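All six chips lie in the drum (crop pixels 380,222; 408,240; 312,248; 297,280; 322,300; 300,320). Now the beaker goes back.

```bash
python3 -m crank '[[50,-4,-23,10,0.146,0,-0.057],[50,-8,-46,19,0.29,0,-0.114],[50,-12,-69,29,0.44,0,-0.171],[50,-16,-92,38,0.586,0,-0.228],[50,-20,-115,48,0.732,0,-0.285],[50,-24,-138,57,0.878,0,-0.342],[50,-28,-160,67,1.024,0,-0.4],[50,-32,-183,76,1.17,0,-0.456],[50,-36,-206,86,1.317,0,-0.513],[50,-40,-228,95,1.463,-0.0016,-0.57]]'; python3 - <<'E'
from b import *
go([437.9,315.3,75],G); go([437.9,315.3,42],G)
E
```

```text
clock: 16.35
eef_pos: [438.0, 314.3, 189.2]
eef_rot: [-3.118, -1.197, 2.533]
wrist_force: [1.0, -0.2, -1.9]
finger_gap: 58.1
finger_force: 20.0
shift [-106.1, 1.7, 42.2] rot [0.0558, 0.0022, -0.0309] rows 2.3 ik [0.23, 0.95, 1.25, 0.74, 1.91, -0.95] err 0.000
shift [-136.8, 2.0, 54.3] rot [0.0558, 0.0022, -0.0309] rows 2.9 ik [0.23, 1.0, 1.24, 0.73, 1.88, -0.98] err 0.000
```

```bash
python3 -m crank '[[50,-35,1,14,0.056,0.002,-0.03],[50,-70,1.5,28,0.056,0.002,-0.03],[50,-106,1.7,42,0.056,0.002,-0.03],[50,-125,1.9,50,0.056,0.002,-0.03],[50,-130,1.9,52,0.056,0.002,-0.03],[50,-130,1.9,52,0.056,0.002,-0.03]]'; python3 - <<'E'
from b import *
go([437.9,315.3,41.3],G)
E
```

```text
clock: 16.95
eef_pos: [437.6, 315.9, 49.6]
eef_rot: [3.139, -1.202, 2.615]
wrist_force: [0.3, -0.5, 0.2]
finger_gap: 58.1
finger_force: 20.0
shift [-7.9, -0.4, 2.5] rot [0.0053, -0.0021, -0.0012] rows 0.2 ik [0.23, 1.0, 1.24, 0.73, 1.88, -0.98] err 0.000
```

```bash
python3 -m crank '[[50,-2.5,-0.2,1,0.005,-0.002,0],[50,-5,-0.4,2,0.005,-0.002,0],[50,-7,-0.4,2.5,0.005,-0.002,0],[50,-8,-0.4,2.7,0.005,-0.002,0],[50,-8.3,-0.4,2.7,0.005,-0.002,0],[50,-8.3,-0.4,2.7,0.005,-0.002,0]]'; python3 -m crank '[[70,0,0,0,0,0,0],[80,0,0,0,0,0,0],[90,0,0,0,0,0,0],[100,0,0,0,0,0,0],[100,0,0,0,0,0,0],[100,0,0,0,0,0,0],[100,0,0,-20,0,0,0],[100,0,0,-50,0,0,0],[100,0,0,-85,0,0,0],[100,0,0,-115,0,0,0]]';  python3 - <<'E'
from b import *
p,d=shot('top');C=cloud('top',d);s=p[255:287,222:252]
m=np.zeros((480,640),bool);m[250:290,218:256]=1;m&=(C[...,2]>66)&(C[...,2]<84);print(cv2.minEnclosingCircle(C[m][:,:2].astype(np.float32)),m.sum())
hsv=cv2.cvtColor(p,cv2.COLOR_RGB2HSV)
w=(hsv[...,1]<130)&(hsv[...,2]>60); w[:200]=0;w[262:]=0;w[:,:185]=0;w[:,300:]=0
n,l,st,c=cv2.connectedComponentsWithStats(w.astype(np.uint8)); print([(st[i].tolist(),c[i].round(1).tolist()) for i in range(1,n)])
cv2.imwrite('pics/c5.png',cv2.resize(p[165:290,165:325],(800,600),interpolation=cv2.INTER_CUBIC)[...,::-1])
E
```

```text
clock: 17.55
eef_pos: [437.7, 315.4, 41.0]
eef_rot: [3.139, -1.202, 2.619]
wrist_force: [0.3, 0.5, -1.2]
finger_gap: 57.8
finger_force: 20.0
clock: 18.55
eef_pos: [531.5, 260.9, 83.2]
eef_rot: [3.139, -1.201, 2.619]
wrist_force: [0.6, 0.2, 0.6]
finger_gap: 94.3
finger_force: 0.0
((457.67694091796875, 306.01580810546875), 30.038772583007812) 42
[([185, 200, 7, 6, 23], [187.1, 201.5]), ([193, 200, 3, 1, 3], [194.0, 200.0]), ([202, 200, 5, 3, 8], [203.8, 200.6]), ([185, 200, 39, 62, 1165], [203.0, 233.5]), ([230, 200, 70, 62, 2847], [272.8, 226.4]), ([215, 203, 1, 1, 1], [215.0, 203.0]), ([227, 202, 3, 4, 5], [228.0, 203.2]), ([205, 205, 1, 1, 1], [205.0, 205.0]), ([223, 205, 3, 3, 6], [224.2, 205.8]), ([232, 205, 1, 3, 3], [232.0, 206.0]), ([187, 210, 2, 1, 2], [187.5, 210.0]), ([230, 211, 1, 1, 1], [230.0, 211.0]), ([243, 212, 1, 1, 1], [243.0, 212.0]), ([257, 217, 3, 2, 4], [258.0, 217.8]), ([220, 228, 3, 3, 4], [221.2, 229.0]), ([227, 233, 1, 1, 1], [227.0, 233.0]), ([248, 234, 3, 3, 4], [249.2, 235.0]), ([185, 237, 2, 3, 4], [185.2, 238.0]), ([190, 237, 1, 1, 1], [190.0, 237.0]), ([191, 239, 1, 1, 1], [191.0, 239.0]), ([230, 239, 1, 2, 2], [230.0, 239.5]), ([188, 242, 3, 2, 4], [189.2, 242.5]), ([224, 242, 31, 20, 337], [238.6, 252.3]), ([236, 242, 1, 1, 1], [236.0, 242.0]), ([252, 243, 1, 1, 1], [252.0, 243.0]), ([254, 242, 2, 1, 2], [254.5, 242.0]), ([255, 244, 2, 3, 4], [255.2, 245.0]), ([250, 246, 1, 2, 2], [250.0, 246.5]), ([257, 246, 2, 3, 4], [257.8, 247.0]), ([261, 246, 1, 1, 1], [261.0, 246.0]), ([222, 249, 1, 1, 1], [222.0, 249.0]), ([248, 248, 1, 1, 1], [248.0, 248.0]), ([258, 250, 1, 1, 1], [258.0, 250.0]), ([188, 254, 1, 1, 1], [188.0, 254.0]), ([221, 257, 1, 1, 1], [221.0, 257.0]), ([224, 256, 1, 1, 1], [224.0, 256.0]), ([226, 257, 2, 2, 4], [226.5, 257.5]), ([270, 257, 1, 1, 1], [270.0, 257.0]), ([263, 258, 1, 2, 2], [263.0, 258.5]), ([228, 260, 1, 1, 1], [228.0, 260.0])]
```

View pics/c5.png

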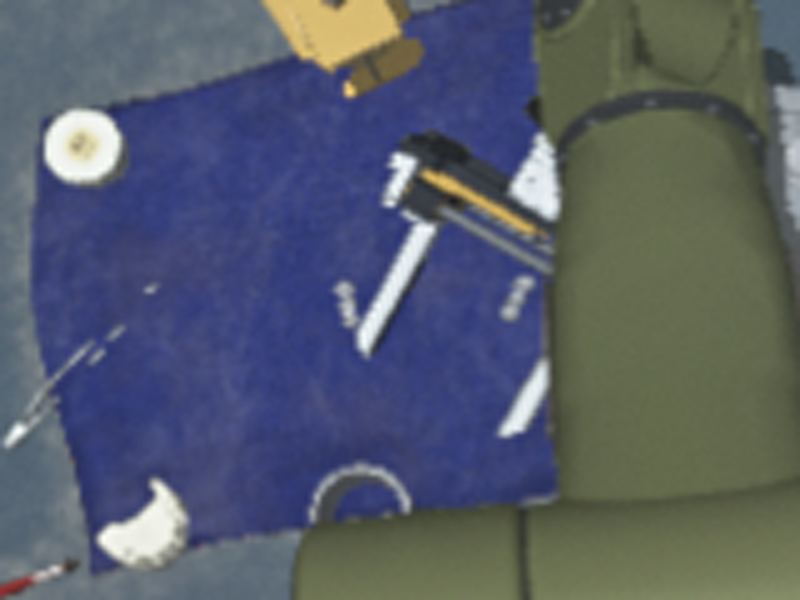

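```bash
python3 - <<'E'
from b import *
s=manip.read_state()['eef_pos']
print(G.inv().apply([0,0,90]).round(1)); go([602.4,328.9,120],Rn.from_euler('xyz',[np.pi,0,np.radians(187.2)]))
E
```

```text
[ 83.9  -0.  -32.6]
shift [24.0, 94.8, -34.4] rot [0.3931, -1.1526, -0.5702] rows 9.0 ik [0.45, 0.68, 1.17, -0.0, 1.29, -1.25] err 0.000
```

```bash
python3 -m crank '[[100,42,0,-16,0,0,0],[60,40,30,-30,0.044,-0.13,-0.064],[40,24,95,-34,0.393,-1.153,-0.57],[40,24,95,-34,0.393,-1.153,-0.57],[40,24,95,-34,0.393,-1.153,-0.57],[40,24,95,-34,0.393,-1.153,-0.57],[40,24,95,-34,0.393,-1.153,-0.57],[40,24,95,-34,0.393,-1.153,-0.57],[40,24,95,-34,0.393,-1.153,-0.57],[40,24,95,-34,0.393,-1.153,-0.57]]'; python3 - <<'E'
from b import *
go([602.4,328.9,40],Rn.from_euler('xyz',[np.pi,0,np.radians(187.2)]))
go([602.4,328.9,6],Rn.from_euler('xyz',[np.pi,0,np.radians(187.2)]))
p,d=shot('top');q,e=shot('scene')
x=cv2.resize(p[200:250,215:295],(640,400),interpolation=cv2.INTER_CUBIC);y=cv2.resize(q[200:275,180:300],(320,200),interpolation=cv2.INTER_CUBIC)
cv2.imwrite('pics/c6.png',np.vstack([x,cv2.resize(y,(320,200)).repeat(1,1) if 0 else np.hstack([y,y*0])])[...,::-1])
E
```

```text
clock: 19.6
eef_pos: [598.0, 332.6, 118.0]
eef_rot: [-3.141, 0.002, -3.01]
wrist_force: [1.2, 0.5, -0.9]
finger_gap: 37.7
finger_force: 0.0
shift [-3.6, -4.2, 78.0] rot [-0.0009, 0.0024, 0.0059] rows 1.6 ik [0.45, 0.76, 1.23, 0.0, 1.15, -1.25] err 0.000
shift [-3.6, -4.2, 112.0] rot [-0.0009, 0.0024, 0.0059] rows 2.2 ik [0.45, 0.8, 1.24, 0.0, 1.1, -1.25] err 0.000
```

View pics/c6.png

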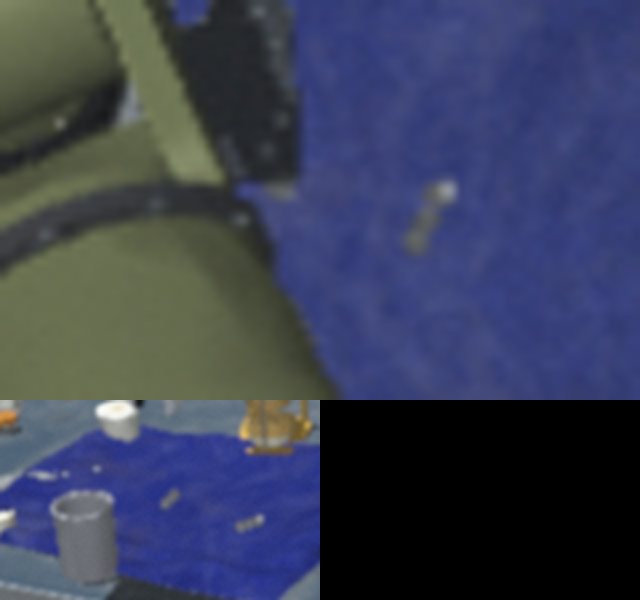

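```bash
python3 - <<'E'
from b import *
print(plane('scene',[(244.4,236.3),(273.5,245.8)],9).round(1))
E
python3 -m crank '[[40,-3.6,-4.2,45,0,0.002,0.006],[40,-3.6,-4.2,85,0,0.002,0.006],[40,-3.6,-4.2,105,0,0.002,0.006],[40,-3.6,-4.2,111,0,0.002,0.006],[40,-3.6,-4.2,112,0,0.002,0.006]]'; python3 -m crank '[[0,0,0,0,0,0,0],[0,0,0,0,0,0,0],[0,0,0,0,0,0,0],[0,0,0,0,0,0,0],[0,0,0,0,0,0,0],[0,0,0,0,0,0,0]]' 20
```

```text
[[606.3 329.7   9. ]
 [608.9 220.6   9. ]]
clock: 20.2
eef_pos: [601.7, 328.1, 4.9]
eef_rot: [3.141, -0.009, -3.022]
wrist_force: [0.2, -0.3, 0.0]
finger_gap: 37.5
finger_force: 0.0
clock: 20.8
eef_pos: [601.8, 328.6, 5.3]
eef_rot: [3.141, -0.006, -3.02]
wrist_force: [-0.6, 0.4, 1.7]
finger_gap: 10.3
finger_force: 20.0
```

```bash
python3 - <<'E'
from b import *
R=Rn.from_euler('xyz',[np.pi,0,np.radians(187.2)])
go([602,328.6,175],R);go([615,120,200],R);go([630,-60,200],R); go([630,-60,95],R)
E
```

```text
shift [0.7, -0.0, -169.7] rot [0.0003, -0.0056, -0.0039] rows 3.4 ik [0.45, 0.63, 1.11, 0.0, 1.4, -1.25] err 0.000
shift [13.3, -208.7, -194.6] rot [0.0003, -0.0056, -0.0039] rows 5.7 ik [0.13, 0.48, 1.29, -0.0, 1.37, -1.56] err 0.000
shift [20.3, -389.1, -194.7] rot [0.0003, -0.0056, -0.0039] rows 8.7 ik [-0.15, 0.49, 1.27, 0.0, 1.38, -1.85] err 0.000
shift [19.7, -389.2, -89.7] rot [0.0003, -0.0056, -0.0039] rows 8.0 ik [-0.15, 0.58, 1.38, -0.0, 1.18, -1.85] err 0.000
```

```bash
python3 -m crank '[[0,0,0,-45,0,0,0],[0,0,-10,-92,0,0,0],[0,3,-45,-130,0,0,0],[0,6,-90,-155,0,0,0],[0,9,-138,-170,0,0,0],[0,11,-186,-180,0,0,0],[0,13,-234,-185,0,0,0],[0,15,-282,-188,0,0,0],[0,18,-330,-188,0,0,0],[0,20,-370,-180,0,0,0]]'; python3 -m crank '[[0,2,-19,25,0,0,0],[0,2,-19,60,0,0,0],[0,2,-19,90,0,0,0],[0,2,-19,92,0,0,0],[25,2,-19,92,0,0,0],[40,2,-19,92,0,0,0],[40,2,-19,92,0,0,0],[40,2,-19,92,0,0,0]]'; python3 -m crank '[[40,0,0,-45,0,0,0],[40,0,0,-90,0,0,0],[40,0,50,-100,0,0,0],[40,0,100,-105,0,0,0],[40,0,150,-105,0,0,0]]'; python3 - <<'E'
from h import *
p,d=shot('top');q,e=shot('scene')
x=cv2.resize(p[165:290,165:325],(512,400),interpolation=cv2.INTER_CUBIC);y=cv2.resize(p[170:270,310:385],(288,400),interpolation=cv2.INTER_CUBIC)
z=cv2.resize(q[200:275,180:300],(320,200),interpolation=cv2.INTER_CUBIC)
cv2.imwrite('pics/c7.png',np.vstack([np.hstack([x,y]),np.hstack([z,np.zeros((200,480,3),np.uint8)])])[...,::-1])
E
```

```text
clock: 21.8
eef_pos: [628.0, -43.5, 186.4]
eef_rot: [-3.141, -0.004, -3.021]
wrist_force: [0.2, -0.3, -0.6]
finger_gap: 10.3
finger_force: 20.0
clock: 22.6
eef_pos: [628.1, -60.1, 94.4]
eef_rot: [-3.141, -0.004, -3.02]
wrist_force: [-0.1, -0.2, -0.2]
finger_gap: 36.3
finger_force: 0.0
clock: 23.1
eef_pos: [610.1, 89.1, 200.1]
eef_rot: [3.141, -0.003, -3.021]
wrist_force: [1.5, 0.5, -0.9]
finger_gap: 37.6
finger_force: 0.0
```

View pics/c7.png

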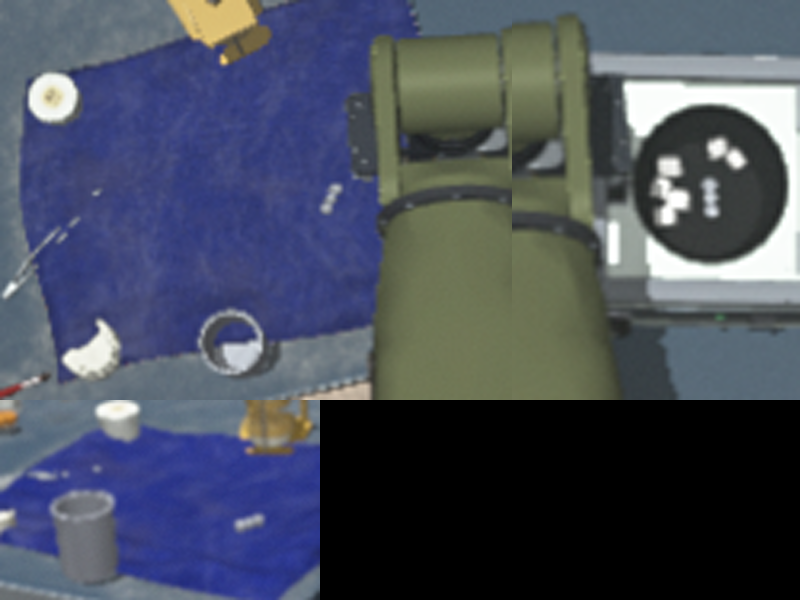

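```bash
python3 - <<'E'
from b import *
R=Rn.from_euler('xyz',[np.pi,0,np.radians(156.9)])
go([608,220.6,60],R);go([608,220.6,5.5],R)
E
```

```text
shift [-15.5, 126.8, 139.3] rot [-0.0003, -0.0046, 0.5302] rows 3.8 ik [0.29, 0.65, 1.36, 0.0, 1.13, -0.88] err 0.000
shift [-15.7, 126.7, 193.8] rot [-0.0003, -0.0046, 0.5302] rows 4.6 ik [0.29, 0.72, 1.38, 0.0, 1.04, -0.88] err 0.000
```

```bash
python3 -m crank '[[40,-15.5,48,0,0,0,0.15],[40,-15.5,96,10,0,0,0.3],[40,-15.5,127,45,0,0,0.45],[40,-15.5,127,90,0,0,0.53],[40,-15.5,127,120,0,-0.0046,0.53],[40,-15.5,127,120,0,-0.0046,0.53]]'; python3 - <<'E'
from b import *
R=Rn.from_euler('xyz',[np.pi,0,np.radians(156.9)])
go([608,220.6,5.5],R)
q,e=shot('scene'); h=cv2.cvtColor(q,cv2.COLOR_RGB2HSV); w=(h[...,1]<110)&(h[...,2]>60); w[:,:225]=0;w[:,300:]=0;w[:222]=0;w[270:]=0
n,l,st,c=cv2.connectedComponentsWithStats(w.astype(np.uint8)); print([(st[i].tolist(),plane('scene',[c[i]],9).round(1).tolist()) for i in range(1,n) if st[i][4]>4])
E
```

```text
clock: 23.8
eef_pos: [607.4, 214.8, 74.2]
eef_rot: [-3.136, -0.006, 2.734]
wrist_force: [-1.0, -0.2, 0.3]
finger_gap: 37.6
finger_force: 0.0
shift [1.4, 5.9, 68.7] rot [-0.006, -0.0059, -0.0046] rows 1.4 ik [0.29, 0.72, 1.38, 0.0, 1.04, -0.88] err 0.000
[([266, 222, 4, 2, 6], [[716.9, 332.0, 9.0]]), ([272, 222, 10, 8, 65], [[719.0, 295.5, 9.0]]), ([268, 243, 11, 7, 48], [[607.3, 221.2, 9.0]]), ([291, 263, 9, 7, 11], [[554.4, 102.1, 9.0]]), ([225, 265, 18, 5, 50], [[452.5, 238.3, 9.0]])]
```

Casting still at (607.3, 221.2), so I'll descend and grip.

```bash
python3 -m crank '[[40,1.4,5.9,30,-0.006,-0.006,-0.005],[40,1.4,5.9,55,-0.006,-0.006,-0.005],[40,1.4,5.9,67,-0.006,-0.006,-0.005],[40,1.4,5.9,68.7,-0.006,-0.006,-0.005],[40,1.4,5.9,68.7,-0.006,-0.006,-0.005],[0,1.4,5.9,68.7,-0.006,-0.006,-0.005],[0,1.4,5.9,68.7,-0.006,-0.006,-0.005],[0,1.4,5.9,68.7,-0.006,-0.006,-0.005],[0,1.4,5.9,68.7,-0.006,-0.006,-0.005],[0,1.4,5.9,68.7,-0.006,-0.006,-0.005]]' 20;  python3 - <<'E'
from b import *
R=Rn.from_euler('xyz',[np.pi,0,np.radians(156.9)])
go([608,220,195],R);go([635,-75,200],R); go([635,-75,95],R)
E
```

```text
clock: 24.85
eef_pos: [610.5, 221.4, 9.9]
eef_rot: [3.137, 0.006, 2.738]
wrist_force: [-0.8, -0.4, 2.9]
finger_gap: 10.0
finger_force: 20.0
shift [0.7, -1.4, -185.1] rot [0.0047, 0.0057, -0.0] rows 3.7 ik [0.29, 0.53, 1.23, 0.0, 1.39, -0.88] err 0.000
shift [-139.9, -262.2, -190.6] rot [0.0047, 0.0057, -0.0] rows 7.1 ik [-0.17, 0.51, 1.25, 0.0, 1.39, -1.34] err 0.000
shift [-139.3, -262.6, -85.6] rot [0.0047, 0.0057, -0.0] rows 6.2 ik [-0.17, 0.6, 1.36, 0.0, 1.18, -1.34] err 0.000
```

```bash
python3 -m crank '[[0,0,0,-45,0,0,0],[0,0,0,-92,0,0,0],[0,-10,-20,-135,0,0,0],[0,-30,-55,-165,0,0,0],[0,-52,-97,-180,0,0,0],[0,-75,-140,-190,0,0,0],[0,-97,-182,-190,0,0,0],[0,-120,-224,-190,0,0,0],[0,-139,-260,-188,0,0,0]]'; python3 - <<'E'
from b import *
R=Rn.from_euler('xyz',[np.pi,0,np.radians(156.9)])
go([635,-75,95],R)
E
```

```text
clock: 25.75
eef_pos: [634.9, -75.2, 197.4]
eef_rot: [3.137, 0.006, 2.738]
wrist_force: [1.3, 0.9, -0.1]
finger_gap: 9.9
finger_force: 20.0
shift [0.5, -0.3, 102.3] rot [0.0044, 0.0058, -0.0008] rows 2.0 ik [-0.17, 0.6, 1.36, -0.0, 1.18, -1.34] err 0.000
```

```bash
python3 -m crank '[[0,0.5,-0.3,45,0,0,0],[0,0.5,-0.3,85,0,0,0],[0,0.5,-0.3,101,0,0,0],[0,0.5,-0.3,102,0,0,0],[25,0.5,-0.3,102,0,0,0],[40,0.5,-0.3,102,0,0,0],[40,0.5,-0.3,102,0,0,0],[40,0.5,-0.3,102,0,0,0]]'; python3 -m crank '[[40,0,0,-45,0,0,0],[40,0,0,-92,0,0,0],[0,0,0,-140,0,0,0],[0,0,0,-190,0,0,0],[0,0,0,-215,0,0,0]]'; python3 - <<'E'
from b import *
R=Rn.from_euler('xyz',[np.pi,0,np.pi/2])
go([593,-265,312],R);go([593,-265,238],R)
p,d=shot('top');q,e=shot('scene')
x=cv2.resize(p[165:290,165:325],(512,400),interpolation=cv2.INTER_CUBIC);y=cv2.resize(p[170:270,310:385],(288,400),interpolation=cv2.INTER_CUBIC)
z=cv2.resize(q[190:290,180:440],(520,200),interpolation=cv2.INTER_CUBIC)
cv2.imwrite('pics/c8.png',np.vstack([np.hstack([x,y]),np.hstack([z,np.zeros((200,280,3),np.uint8)])])[...,::-1])
E
```

```text
clock: 26.55
eef_pos: [635.4, -72.5, 96.1]
eef_rot: [3.137, 0.007, 2.739]
wrist_force: [0.2, 0.5, -1.0]
finger_gap: 36.5
finger_force: 0.0
clock: 27.05
eef_pos: [633.9, -73.0, 315.7]
eef_rot: [3.136, 0.011, 2.738]
wrist_force: [1.0, 0.2, 0.2]
finger_gap: 17.3
finger_force: 0.0
shift [-37.6, -192.6, 3.0] rot [0.0118, 0.0068, 1.1677] rows 7.8 ik [-0.48, 0.49, 1.02, 0.0, 1.63, -0.48] err 0.000
shift [-36.8, -193.1, 77.0] rot [0.0118, 0.0068, 1.1677] rows 7.8 ik [-0.48, 0.51, 1.16, -0.0, 1.48, -0.48] err 0.000
```

View pics/c8.png

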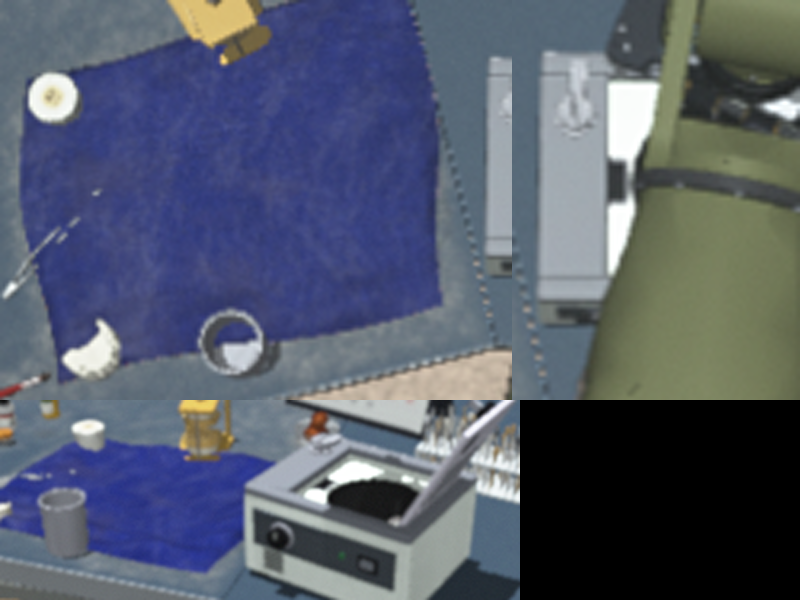

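```bash
python3 -m crank '[[0,-5,-24,0,0.001,0.001,0.146],[0,-9,-48,0,0.003,0.002,0.29],[0,-14,-72,1,0.004,0.003,0.44],[0,-19,-96,1,0.006,0.003,0.584],[0,-23,-120,2,0.007,0.004,0.73],[0,-28,-145,2,0.009,0.005,0.876],[0,-33,-169,3,0.01,0.006,1.02],[0,-37,-192,3,0.012,0.007,1.168],[0,-37,-193,30,0.012,0.007,1.168],[0,-37,-193,77,0.012,0.007,1.168]]'; python3 - <<'E'
from b import *
R=Rn.from_euler('xyz',[np.pi,0,np.pi/2]); go([593,-230,240],R)
p,d=shot('top'); S=p[178:250,312:380]; g=cv2.cvtColor(S,cv2.COLOR_RGB2GRAY)
cv2.imwrite('pics/drum2.png',cv2.resize(S,(544,576),interpolation=cv2.INTER_CUBIC)[...,::-1])
C=cloud('top',d); m=C[190:235,330:378]; px=(m[...,2]<105); print(px.sum(), m[px][:,2].min())
b=(g>110)&(np.hypot(*(C[178:250,312:380,:2]-[628.5,-65.5]).transpose(2,0,1))<56)&(C[178:250,312:380,2]<100)
n,l,st,c=cv2.connectedComponentsWithStats(b.astype(np.uint8)); print(st[1:,4].tolist(),(c[1:]+[312,178]).round().tolist())
E
```

```text
clock: 28.15
eef_pos: [592.8, -266.0, 233.3]
eef_rot: [-3.139, 0.001, 1.569]
wrist_force: [1.3, -0.8, -0.4]
finger_gap: 0.1
finger_force: 0.0
shift [36.0, 0.1, -6.7] rot [-0.0025, 0.0008, -0.0019] rows 0.7 ik [-0.43, 0.48, 1.2, 0.0, 1.47, -0.43] err 0.000
1495 34.29542063962077
[47, 123, 34, 35, 2, 1, 12, 4, 1] [[365.0, 208.0], [350.0, 218.0], [361.0, 217.0], [369.0, 224.0], [342.0, 222.0], [343.0, 224.0], [349.0, 231.0], [358.0, 235.0], [364.0, 235.0]]
```

View pics/drum2.png

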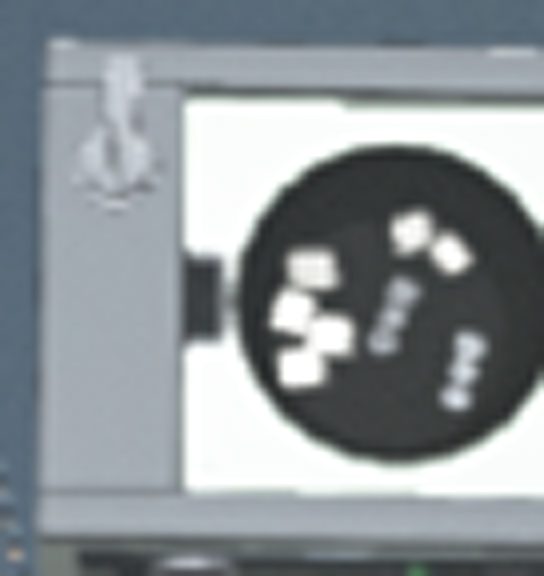

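```bash
python3 -m crank '[[0,30,0,-7,0,0,0],[0,45,0,-7,0,0,0],[0,60,0,-9,0,0,0],[0,75,0,-11,0,0,0],[0,90,0,-13,0,0,0],[0,105,0,-15,0,0,0],[0,118,0,-17,0,0,0],[0,134,0,-15,0,0,0],[0,149,0,-13,0,0,0],[0,149,0,-13,0,0,0]]'; python3 - <<'E'
from h import *
s=manip.read_state(); print(s['wrist_force'],s['moment'])
p,d=shot('top'); C=cloud('top',d); 
p,d=shot('scene'); C=cloud('scene',d); m=C[140:300,300:450].reshape(-1,3); m=m[(m[:,0]>640)&(m[:,0]<705)&(m[:,1]>-230)&(m[:,1]<20)&(m[:,2]>145)&(m[:,2]<290)]; print(len(m)); 
if len(m): print(m[np.argsort(m[:,2])[[5,len(m)//2,-5]]].round())
E
```

```text
clock: 29.2
eef_pos: [592.6, -113.9, 245.2]
eef_rot: [-3.135, -0.002, 1.572]
wrist_force: [-0.3, -0.9, 0.6]
finger_gap: 0.0
finger_force: 0.5
[-0.31075049 -0.8768238   0.64899173] [-0.21652956  0.06858039  0.05084788]
661
[[ 685. -140.  147.]
 [ 657. -119.  208.]
 [ 663.  -98.  270.]]
```

```bash
python3 -m crank '[[0,13,0,5,0,0,0],[0,25,0,11,0,0,0],[0,38,0,20,0,0,0],[0,50,0,30,0,0,0],[0,60,0,42,0,0,0],[0,69,0,55,0,0,0],[0,76,0,69,0,0,0],[0,81,0,84,0,0,0],[0,85,0,95,0,0,0],[0,87,0,105,0,0,0]]'; python3 - <<'E'
from b import *
R=Rn.from_euler('xyz',[np.pi,0,np.pi/2]); go([593,-21.5,132],R)
s=manip.read_state(); print(s['wrist_force'],s['moment'])
E
```

```text
clock: 30.3
eef_pos: [591.7, -28.7, 139.4]
eef_rot: [-3.134, -0.001, 1.57]
wrist_force: [0.3, -1.9, 3.8]
finger_gap: 0.5
finger_force: 1.4
shift [7.2, 1.3, 7.4] rot [-0.0074, -0.0008, -0.0003] rows 0.2 ik [-0.1, 0.46, 1.48, 0.0, 1.2, -0.1] err 0.000
[ 0.25401128 -1.87428782  3.81755423] [-0.5083534   0.08890518 -0.01591675]
```

```bash
python3 -m crank '[[0,3,1,2,-0.007,0,0],[0,6,1.3,5,-0.007,0,0],[0,7.2,1.3,8,-0.007,0,0],[0,7.2,1.3,10,-0.007,0,0],[0,7.2,1.3,12,-0.007,0,0],[0,7.2,1.3,13,-0.007,0,0],[0,7.2,1.3,14,-0.007,0,0],[0,7.2,1.3,15,-0.007,0,0],[0,7.2,1.3,16,-0.007,0,0],[0,7.2,1.3,16.5,-0.007,0,0]]';python3 -m crank '[[0,0,0,0.7,0,0,0],[0,0,0,0.7,0,0,0],[0,0,0,0.7,0,0,0]]'
```

```text
clock: 31.3
eef_pos: [593.2, -21.5, 124.2]
eef_rot: [3.141, -0.001, 1.57]
wrist_force: [1.4, 2.1, 2.7]
finger_gap: 0.3
finger_force: 1.8
clock: 31.6
eef_pos: [593.1, -21.6, 123.5]
eef_rot: [3.141, -0.001, 1.57]
wrist_force: [1.7, 2.5, 3.3]
finger_gap: 0.4
finger_force: 1.6
```

```bash
python3 -m crank '[[0,0,0,0.7,0,0,0],[0,0,0,1.4,0,0,0],[0,0,0,1.4,0,0,0]]'; python3 -m crank '[[0,0,0,0.6,0,0,0],[0,0,0,0.6,0,0,0]]'; python3 -m crank '[[0,0,0,0.6,0,0,0],[0,0,0,0.6,0,0,0],[0,0,0,0.6,0,0,0]]'
```

```text
clock: 31.9
eef_pos: [593.2, -21.6, 122.4]
eef_rot: [3.141, -0.001, 1.57]
wrist_force: [0.6, 2.6, 7.2]
finger_gap: 0.4
finger_force: 3.4
clock: 32.1
eef_pos: [593.3, -21.6, 122.0]
eef_rot: [3.141, -0.001, 1.57]
wrist_force: [0.0, 2.3, 8.5]
finger_gap: 0.8
finger_force: 4.2
clock: 32.4
eef_pos: [593.3, -21.6, 121.6]
eef_rot: [3.14, -0.001, 1.57]
wrist_force: [-0.5, 2.5, 10.1]
finger_gap: 0.3
finger_force: 4.9
```

```bash
python3 -m crank '[[0,0,0,-2,0,0,0],[0,0,0,-4,0,0,0],[0,0,0,-6,0,0,0],[0,0,0,-8,0,0,0],[0,0,0,-11,0,0,0],[0,0,0,-15,0,0,0],[0,0,0,-20,0,0,0],[0,0,0,-60,0,0,0],[0,0,0,-100,0,0,0]]'; python3 - <<'E'
from m import *
p,d=shot('scene'); C=cloud('scene',d); m=C[195:300,290:430].reshape(-1,3); m=m[(m[:,0]>560)&(m[:,0]<700)&(m[:,1]>-135)&(m[:,1]<5)&(m[:,2]>100)]; print(np.percentile(m[:,2],[2,50,90,98]))
# driver & slot
S=C[265:365,435:495].reshape(-1,3); m=S[(S[:,2]>90)&(S[:,2]<172)&(S[:,0]>455)&(S[:,0]<515)&(S[:,1]<-335)&(S[:,1]>-390)]; print('drv',rect(m),m[:,2].max())
p,d=shot('top'); C=cloud('top',d); S=C[245:285,440:480].reshape(-1,3); m=S[(S[:,2]>150)&(S[:,2]<185)]; print('drv top',rect(m),m[:,2].max()); 
R=Rn.from_euler('xyz',[np.pi,0,np.pi/2]);print(rel([484.8,-361,230],R))
E
```

```text
clock: 33.3
eef_pos: [592.5, -21.7, 221.6]
eef_rot: [-3.14, -0.001, 1.57]
wrist_force: [-0.1, 0.1, 0.4]
finger_gap: 0.5
finger_force: 0.0
[129.98896247 132.5240448  134.10963407 223.59678539]
drv (array([ 483. , -361.9]), array([27.9, 20.9]), 40.3) 169.28243514661992
drv top (array([ 486.1, -359.6]), array([26.6, 22.3]), 44.1) 174.453136199104
(array([-339.2, -109.7,   -4.3]), array([ 0.0088, -0.0003, -0.0004]))
```

```bash
python3 - <<'E'
from b import *
R=Rn.from_euler('xyz',[np.pi,0,np.radians(39.5)]); go([484.8,-360.8,225],R)
E
```

```text
shift [-339.0, -109.8, 0.7] rot [0.0081, -0.0042, 0.881] rows 7.1 ik [-0.7, 0.41, 1.33, 0.0, 1.4, 0.18] err 0.000
```

```bash
python3 -m crank '[[60,-42,-14,0,0,0,0.11],[60,-84,-28,0,0,0,0.22],[60,-127,-41,0,0,0,0.33],[60,-169,-55,0,0,0,0.44],[60,-212,-69,0,0,0,0.55],[60,-254,-82,0,0,0,0.66],[60,-296,-96,0,0,0,0.77],[60,-339,-110,0.7,0.008,-0.004,0.881],[60,-339,-110,0.7,0.008,-0.004,0.881],[60,-339,-110,0.7,0.008,-0.004,0.881]]'; python3 - <<'E'
from b import *
R=Rn.from_euler('xyz',[np.pi,0,np.radians(39.5)]); go([484.8,-360.8,115],R)
E
```

```text
clock: 34.4
eef_pos: [482.4, -361.1, 219.1]
eef_rot: [-3.134, 0.006, 0.689]
wrist_force: [-0.9, 0.3, 0.6]
finger_gap: 56.4
finger_force: 0.0
shift [2.6, 2.0, 104.1] rot [-0.0071, 0.0058, -0.0009] rows 2.1 ik [-0.7, 0.5, 1.46, -0.0, 1.18, 0.18] err 0.000
```

```bash
python3 -m crank '[[60,2.6,2,20,-0.007,0.006,0],[60,2.6,2,45,-0.007,0.006,0],[60,2.6,2,70,-0.007,0.006,0],[60,2.6,2,92,-0.007,0.006,0],[60,2.6,2,104,-0.007,0.006,0],[60,2.6,2,104,-0.007,0.006,0]]' 5; python3 -m crank '[[35,0,0,0,0,0,0],[25,0,0,0,0,0,0],[10,0,0,0,0,0,0],[10,0,0,0,0,0,0],[10,0,0,0,0,0,0],[10,0,0,0,0,0,0]]' 5;python3 - <<'E'
from b import *
s=manip.read_state();print(s['eef_pos'],s['eef_rot'],s['finger_gap'],s['wrist_force'],s['moment'])
E
python3 -m crank '[[10,0,0,0,0,0,0],[10,0,0,0,0,0,0],[10,0,0,0,0,0,0]]' 45;python3 - <<'E'
from b import *
s=manip.read_state();print(s['eef_pos'],s['eef_rot'],s['finger_gap'],s['wrist_force'],s['moment'])
E
```

```text
clock: 35.0
eef_pos: [485.3, -359.2, 114.4]
eef_rot: [-3.14, 0.0, 0.691]
wrist_force: [-0.3, -0.1, 0.6]
finger_gap: 56.4
finger_force: 0.0
clock: 35.6
eef_pos: [485.5, -360.5, 116.0]
eef_rot: [3.14, -0.0, 0.689]
wrist_force: [0.4, 0.1, 2.4]
finger_gap: 19.7
finger_force: 5.0
[ 485.46633492 -360.50787342  115.99054666] [ 3.14018909e+00 -4.43206481e-04  6.89322895e-01] 19.69667586636599 [0.43510158 0.10679991 2.44609069] [0.01528358 0.12048017 0.03311658]
clock: 35.9
eef_pos: [485.5, -360.5, 116.0]
eef_rot: [3.14, -0.0, 0.689]
wrist_force: [0.2, 0.4, 4.5]
finger_gap: 19.4
finger_force: 45.0
[ 485.50149244 -360.5339178   116.00296428] [ 3.14007183e+00 -4.15745278e-04  6.89367443e-01] 19.35206621392029 [0.189494   0.39111198 4.45550622] [ 0.01164861  0.23723507 -0.03216919]
```

```bash
python3 -m crank '[[10,0,0,-10,0,0,0],[10,0,0,-30,0,0,0],[10,0,0,-55,0,0,0],[10,0,0,-80,0,0,0],[10,0,0,-110,0,0,0],[10,0,0,-150,0,0,0],[10,0,0,-180,0,0,0]]'; python3 - <<'E'
from b import *
go([673.3,37.3,300],Rn.from_euler('xyz',[np.pi,0,np.radians(179.5)]))
q,e=shot('scene'); C=cloud('scene',e); m=C[150:330,400:520].reshape(-1,3); m=m[(np.hypot(m[:,0]-485.5,m[:,1]+360.5)<45)&(m[:,2]>182)&(m[:,2]<330)]
for z in range(180,300,10):
    k=m[(m[:,2]>=z)&(m[:,2]<z+10)]; print(z,len(k),k[:,:2].mean(0).round(1) if len(k) else '')
E
```

```text
clock: 36.6
eef_pos: [485.1, -360.2, 298.5]
eef_rot: [3.139, -0.001, 0.689]
wrist_force: [-0.5, -0.5, -1.0]
finger_gap: 19.9
finger_force: 45.0
shift [398.0, -187.0, -1.7] rot [0.0018, 0.0025, -2.4435] rows 16.3 ik [0.0, 0.56, 0.95, 0.0, 1.64, -1.56] err 0.000
180 0 
190 13 [ 483.7 -359.7]
200 19 [ 481.1 -361.6]
210 21 [ 482.  -360.1]
220 23 [ 482.9 -360.1]
230 20 [ 482.3 -359.8]
240 25 [ 482.7 -359.9]
250 11 [ 482.9 -360.4]
260 79 [ 475.1 -360.6]
270 75 [ 475.5 -361.5]
280 75 [ 475.9 -362. ]
290 72 [ 474.8 -363.2]
```

```bash
python3 -m crank '[[10,24,-11,-2,0,0,-0.148],[10,48,-22,-2,0,0,-0.296],[10,72,-34,-2,0,0,-0.444],[10,97,-46,-2,0,0,-0.592],[10,121,-57,-2,0,0,-0.74],[10,145,-68,-2,0,0,-0.888],[10,169,-80,-2,0,0,-1.036],[10,193,-91,-2,0,0,-1.184],[10,218,-102,-2,0,0,-1.332],[10,242,-114,-2,0,0,-1.48]]'; python3 - <<'E'
from b import *
go([673.3,37.3,300],Rn.from_euler('xyz',[np.pi,0,np.radians(179.5)]))
E
```

```text
clock: 37.65
eef_pos: [599.7, -117.3, 297.6]
eef_rot: [3.142, 0.0, 2.175]
wrist_force: [-0.5, -0.0, -0.9]
finger_gap: 19.9
finger_force: 45.0
shift [85.3, 148.5, -2.4] rot [-0.0002, 0.0005, -0.9574] rows 6.4 ik [0.0, 0.56, 0.95, 0.0, 1.64, -1.56] err 0.000
```

```bash
python3 -m crank '[[10,12,21,-2,0,0,-0.137],[10,24,42,-2,0,0,-0.274],[10,36,64,-2,0,0,-0.41],[10,49,85,-2,0,0,-0.547],[10,61,106,-2,0,0,-0.684],[10,73,127,-2,0,0,-0.82],[10,85,148.5,-2.4,0,0,-0.957],[10,85,148.5,10,0,0,-0.957],[10,85,148.5,25,0,0,-0.957],[10,85,148.5,35,0,0,-0.957]]'; python3 -m crank '[[10,0,0,0,0,0,0],[10,0,0,0,0,0,0]]'; python3 - <<'E'
from b import *
go([673.3,37.3,245],Rn.from_euler('xyz',[np.pi,0,np.radians(179.5)]))
q,e=shot('scene'); p,d=shot('top'); u=proj('scene',[[673.3,37.3,150]])[0]; v=proj('top',[[673.3,37.3,146]])[0]; print(u,v)
a,b=int(u[0]),int(u[1]); x=cv2.resize(q[b-37:b+23,a-30:a+30],(480,480),interpolation=cv2.INTER_CUBIC)
a,b=int(v[0]),int(v[1]); y=cv2.resize(p[b-20:b+20,a-20:a+12],(320,400),interpolation=cv2.INTER_CUBIC); y=np.vstack([y,np.zeros((80,320,3),np.uint8)])
cv2.imwrite('pics/drv.png',np.hstack([x,y])[...,::-1])
s=manip.read_state();print(s['eef_pos'],s['eef_rot'])
E
```

```text
clock: 38.65
eef_pos: [673.7, 35.0, 260.9]
eef_rot: [-3.141, -0.001, 3.124]
wrist_force: [1.1, -0.4, -1.3]
finger_gap: 19.8
finger_force: 45.0
clock: 38.85
eef_pos: [674.2, 35.0, 263.0]
eef_rot: [-3.141, 0.001, 3.125]
wrist_force: [0.0, 0.1, -1.6]
finger_gap: 19.7
finger_force: 45.0
shift [0.9, 2.3, 18.0] rot [-0.0006, 0.001, -0.0076] rows 0.4 ik [0.0, 0.57, 1.05, -0.0, 1.52, -1.56] err 0.000
[340.40719838 207.98516925] [326.15107273 197.52603162]
[674.38147645  35.17644912 263.56264446] [-3.14103869e+00  2.07962619e-03  3.12573037e+00]
```

View pics/drv.png

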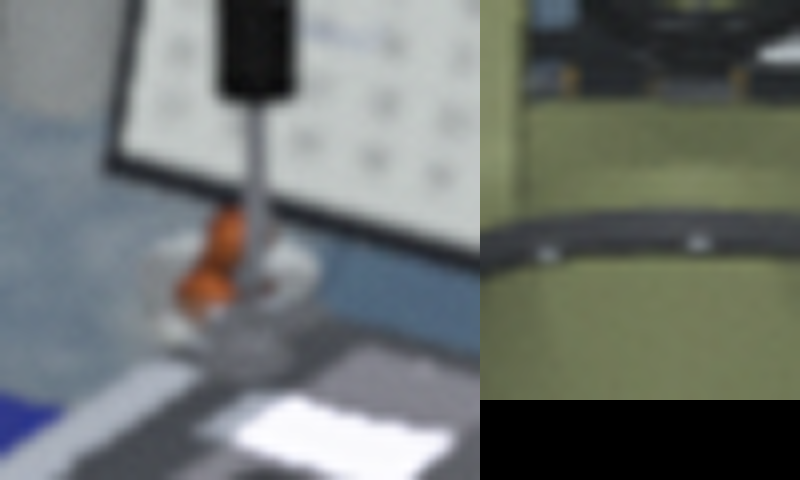

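```bash
python3 - <<'E'
from b import *
go([673.3,37.0,254],Rn.from_euler('xyz',[np.pi,0,np.pi]))
E
```

```text
shift [1.1, 1.8, 9.6] rot [-0.0006, 0.0021, -0.0159] rows 0.2 ik [0.0, 0.57, 1.04, -0.0, 1.54, -1.57] err 0.000
```

```bash
python3 -m crank '[[10,1.1,1.8,4,0,0.002,-0.016],[10,1.1,1.8,7,0,0.002,-0.016],[10,1.1,1.8,9.6,0,0.002,-0.016],[10,1.1,1.8,9.6,0,0.002,-0.016]]'; python3 -m crank '[[10,0,0,0.8,0,0,0],[10,0,0,1.6,0,0,0],[10,0,0,2.4,0,0,0],[10,0,0,3.2,0,0,0],[10,0,0,3.2,0,0,0]]'; python3 -m crank '[[10,0,0,0.8,0,0,0],[10,0,0,1.6,0,0,0],[10,0,0,2.2,0,0,0],[10,0,0,2.2,0,0,0]]'
```

```text
clock: 39.35
eef_pos: [673.1, 37.3, 252.4]
eef_rot: [-3.141, -0.002, -3.141]
wrist_force: [0.0, -1.0, -0.5]
finger_gap: 19.6
finger_force: 45.0
clock: 39.85
eef_pos: [673.2, 37.4, 249.7]
eef_rot: [-3.141, -0.001, -3.141]
wrist_force: [-0.1, 0.7, -0.3]
finger_gap: 19.7
finger_force: 45.0
clock: 40.25
eef_pos: [673.2, 37.4, 247.5]
eef_rot: [-3.141, -0.001, -3.141]
wrist_force: [0.8, 1.4, -0.4]
finger_gap: 19.6
finger_force: 45.0
```

```bash
python3 -m crank '[[10,0,0,0.5,0,0,0],[10,0,0,1,0,0,0],[10,0,0,1,0,0,0]]'; python3 -m crank '[[10,0,0,0.5,0,0,0],[10,0,0,1,0,0,0],[10,0,0,1,0,0,0]]'
```

```text
clock: 40.55
eef_pos: [673.2, 37.4, 246.9]
eef_rot: [-3.141, -0.001, -3.141]
wrist_force: [-0.8, 2.0, 1.1]
finger_gap: 19.9
finger_force: 45.0
clock: 40.85
eef_pos: [673.3, 37.4, 246.8]
eef_rot: [-3.141, 0.0, -3.141]
wrist_force: [-2.1, 1.7, 7.0]
finger_gap: 19.5
finger_force: 45.0
```

```bash
python3 -m crank '[[10,0,0,-0.4,0,0,0.1],[10,0,0,-0.4,0,0,0.2],[10,0,0,-0.4,0,0,0.3],[10,0,0,-0.4,0,0,0.4],[10,0,0,-0.4,0,0,0.5],[10,0,0,-0.4,0,0,0.6],[10,0,0,-0.4,0,0,0.7],[10,0,0,-0.4,0,0,0.8],[10,0,0,-0.4,0,0,0.9],[10,0,0,-0.4,0,0,1.0]]'; python3 - <<'E'
from b import *
s=manip.read_state();print(s['moment'],s['joints'].round(2))
E
```

```text
clock: 41.85
eef_pos: [673.7, 38.0, 246.8]
eef_rot: [3.14, 0.0, 2.139]
wrist_force: [2.5, 4.9, 3.6]
finger_gap: 19.6
finger_force: 45.0
[ 1.4618924  -0.60510428  0.04436679] [ 0.    0.57  1.05  0.    1.52 -0.57]
```

```bash
python3 -m crank '[[10,0,0,0,0,0,0.1],[10,0,0,0,0,0,0.2],[10,0,0,0,0,0,0.3],[10,0,0,0,0,0,0.4],[10,0,0,0,0,0,0.5],[10,0,0,0,0,0,0.5]]'; python3 - <<'E'
from b import *
s=manip.read_state();print(s['moment'],s['joints'].round(2))
E
python3 -m crank '[[10,0,0,0,0,0,0.05],[10,0,0,0,0,0,0.1],[10,0,0,0,0,0,0.1]]'; python3 - <<'E'
from b import *
s=manip.read_state();print(s['moment'],s['joints'].round(2))
E
```

```text
clock: 42.45
eef_pos: [673.9, 38.0, 246.9]
eef_rot: [3.14, -0.001, 1.639]
wrist_force: [3.4, 5.4, 4.3]
finger_gap: 19.5
finger_force: 45.0
[ 1.45776633 -0.97296659  0.03734076] [ 0.    0.57  1.05  0.    1.52 -0.07]
clock: 42.75
eef_pos: [673.9, 38.1, 246.9]
eef_rot: [3.14, -0.001, 1.541]
wrist_force: [3.0, 5.5, 3.6]
finger_gap: 19.8
finger_force: 45.0
[ 1.4854403  -1.08930445  0.04280129] [0.   0.57 1.05 0.   1.52 0.03]
```

```bash
for i in 1; do python3 -m crank '[[10,0,0,0,0,0,0.03],[10,0,0,0,0,0,0.05],[10,0,0,0,0,0,0.05]]'; done; python3 -c "
from cell import manip;print(manip.read_state()['moment'])"; python3 -m crank '[[10,0,0,0,0,0,0.03],[10,0,0,0,0,0,0.05],[10,0,0,0,0,0,0.05]]';python3 -c "
from cell import manip;print(manip.read_state()['moment'])"
```

```text
clock: 43.05
eef_pos: [673.9, 38.0, 246.9]
eef_rot: [3.14, -0.001, 1.492]
wrist_force: [3.9, 4.3, 3.6]
finger_gap: 19.5
finger_force: 45.0
[ 1.51631303 -1.03267989  0.05305303]
clock: 43.35
eef_pos: [674.0, 38.0, 246.9]
eef_rot: [3.14, -0.001, 1.442]
wrist_force: [3.4, 5.5, 4.0]
finger_gap: 20.0
finger_force: 45.0
[ 1.49491813 -1.08852237  0.04047038]
```

```bash
python3 -m crank '[[10,0,0,0,0,0,0.03],[10,0,0,0,0,0,0.06],[10,0,0,0,0,0,0.06]]'; python3 - <<'E'
from b import *
print(manip.read_state()['moment'])
q,e=shot('scene'); C=cloud('scene',e); m=C[190:250,300:380]; k=(m[...,2]>133)&(m[...,2]<143)&(np.hypot(m[...,0]-673.5,m[...,1]-37.5)<50); P=m[k]
r=P-[673.5,37.5,138]; k=np.hypot(r[:,0],r[:,1])>16; print(len(P),P[k].round(0).tolist()[:40])
E
```

```text
clock: 43.65
eef_pos: [674.0, 38.0, 246.9]
eef_rot: [3.14, -0.001, 1.382]
wrist_force: [4.2, 4.6, 3.6]
finger_gap: 19.7
finger_force: 45.0
[ 1.41250171 -1.14092952  0.14513275]
103 [[693.0, 25.0, 134.0], [694.0, 20.0, 135.0], [675.0, 21.0, 139.0], [678.0, 20.0, 138.0], [675.0, 15.0, 141.0], [682.0, 16.0, 138.0], [682.0, 12.0, 139.0], [695.0, 14.0, 133.0], [697.0, 6.0, 135.0], [701.0, 2.0, 134.0], [670.0, 18.0, 139.0], [671.0, 15.0, 139.0], [673.0, 14.0, 139.0], [675.0, 12.0, 139.0], [675.0, 9.0, 139.0], [676.0, 6.0, 139.0], [678.0, 4.0, 139.0], [680.0, 3.0, 139.0], [679.0, -1.0, 140.0], [698.0, -2.0, 133.0], [670.0, 18.0, 136.0], [669.0, 14.0, 137.0], [671.0, 12.0, 137.0], [671.0, 9.0, 138.0], [673.0, 7.0, 137.0], [672.0, 3.0, 139.0], [675.0, 2.0, 138.0], [677.0, 0.0, 138.0], [679.0, -1.0, 138.0], [680.0, -4.0, 138.0], [690.0, -1.0, 133.0], [662.0, 22.0, 135.0], [666.0, 22.0, 134.0], [673.0, 13.0, 133.0], [672.0, 7.0, 135.0], [677.0, 6.0, 133.0], [677.0, 4.0, 134.0], [668.0, -4.0, 140.0], [673.0, -5.0, 138.0], [686.0, -6.0, 133.0]]
```

```bash
python3 -m crank '[[10,0,0,0,0,0,0.03],[10,0,0,0,0,0,0.03]]'; python3 -c "
from cell import manip;print(manip.read_state()['moment'])"; python3 -m crank '[[10,0,0,0,0,0,-0.06],[10,0,0,0,0,0,-0.13],[10,0,0,-0.5,0,0,-0.15],[10,0,0,-2,0,0,-0.15],[10,0,0,-4,0,0,-0.15],[10,0,0,-7,0,0,-0.15],[10,0,0,-12,0,0,-0.15],[10,0,0,-25,0,0,-0.15],[10,0,0,-45,0,0,-0.15]]'; python3 - <<'E'
from b import *
print(manip.read_state()['moment'])
go([485,-360.8,300],Rn.from_euler('xyz',[np.pi,0,np.radians(39.5)]))
E
```

```text
clock: 43.9
eef_pos: [674.0, 38.0, 246.9]
eef_rot: [3.14, -0.001, 1.352]
wrist_force: [4.5, 3.8, 3.7]
finger_gap: 19.8
finger_force: 45.0
[ 1.36166705 -1.19636275  0.12039177]
clock: 44.8
eef_pos: [672.9, 37.1, 291.3]
eef_rot: [-3.139, 0.001, 1.502]
wrist_force: [0.4, 0.3, -0.4]
finger_gap: 19.4
finger_force: 45.0
[-0.021634    0.086688    0.01796067]
shift [-409.9, -160.1, -7.8] rot [-0.0025, 0.0022, 0.8125] rows 8.8 ik [-0.7, 0.38, 1.2, -0.0, 1.56, 0.18] err 0.000
```

```bash
python3 -m crank '[[10,-44,-17,-8,0,0,0.09],[10,-88,-35,-8,0,0,0.18],[10,-133,-52,-8,0,0,0.27],[10,-178,-70,-8,0,0,0.36],[10,-222,-87,-8,0,0,0.45],[10,-267,-104,-8,0,0,0.54],[10,-312,-122,-8,0,0,0.63],[10,-357,-140,-8,0,0,0.72],[10,-400,-156,-8,0,0,0.8],[10,-410,-160,-8,-0.0025,0.002,0.8125]]'; python3 - <<'E'
from b import *
q,e=shot('scene'); C=cloud('scene',e); m=C[150:330,400:520].reshape(-1,3); m=m[(np.hypot(m[:,0]-485.5,m[:,1]+360.5)<45)&(m[:,2]>182)&(m[:,2]<330)]
print(m[:,2].min(), [ (z,m[(m[:,2]>=z)&(m[:,2]<z+20)][:,:2].mean(0).round(1).tolist()) for z in (190,210,230)])
p,d=shot('top'); C2=cloud('top',d)
h=cv2.cvtColor(q,cv2.COLOR_RGB2HSV); o=(h[...,0]<20)&(h[...,1]>130)&(C[...,2]>72)&(C[...,2]<84); o[:, :430]=0;o[:,495:]=0;o[:280]=0; P=C[o]; print('stand',cv2.minAreaRect(P[:,:2].astype(np.float32)),len(P))
go([485.2,-360.7,205],Rn.from_euler('xyz',[np.pi,0,np.radians(39.5)]))
E
```

```text
clock: 45.8
eef_pos: [483.4, -364.4, 300.2]
eef_rot: [3.14, -0.001, 0.683]
wrist_force: [0.1, 1.2, -1.5]
finger_gap: 19.9
finger_force: 45.0
193.65260495648977 [(190, [480.6, -364.7]), (210, [480.9, -364.1]), (230, [480.7, -364.2])]
stand ((484.7236022949219, -360.26312255859375), (67.53471374511719, 61.11003875732422), 13.424708366394043) 634
shift [1.0, -0.9, 95.0] rot [0.0014, -0.0015, -0.0018] rows 1.9 ik [-0.7, 0.42, 1.36, -0.0, 1.36, 0.18] err 0.000
```

```bash
python3 -m crank '[[10,1,-0.9,40,0,0,0],[10,1,-0.9,80,0,0,0],[10,1,-0.9,100,0,0,0],[10,1,-0.9,100,0,0,0],[10,1,-0.9,100,0,0,0]]'; python3 - <<'E'
from b import *
go([485.4,-360.6,116.5],Rn.from_euler('xyz',[np.pi,0,np.radians(39.5)]))
E
```

```text
clock: 46.4
eef_pos: [487.0, -358.7, 200.9]
eef_rot: [3.139, -0.002, 0.692]
wrist_force: [-0.4, -0.5, -0.0]
finger_gap: 20.0
finger_force: 45.0
shift [-2.6, 0.3, 84.4] rot [0.0023, -0.0018, 0.0024] rows 1.7 ik [-0.7, 0.5, 1.45, -0.0, 1.19, 0.18] err 0.000
```

```bash
python3 -m crank '[[10,-2.6,0.3,10,0.002,-0.002,0.002],[10,-2.6,0.3,20,0.002,-0.002,0.002],[10,-2.6,0.3,30,0.002,-0.002,0.002],[10,-2.6,0.3,30,0.002,-0.002,0.002]]'; python3 -m crank '[[10,0,0,12,0,0,0],[10,0,0,25,0,0,0],[10,0,0,38,0,0,0],[10,0,0,46,0,0,0],[10,0,0,50,0,0,0],[10,0,0,52,0,0,0],[10,0,0,52,0,0,0]]'; python3 - <<'E'
from b import *
go([485.4,-360.6,116],Rn.from_euler('xyz',[np.pi,0,np.radians(39.5)]))
E
```

```text
clock: 46.8
eef_pos: [483.7, -360.9, 167.7]
eef_rot: [-3.138, 0.001, 0.688]
wrist_force: [-0.7, 0.0, -0.9]
finger_gap: 19.6
finger_force: 45.0
clock: 47.5
eef_pos: [484.3, -361.4, 117.5]
eef_rot: [-3.141, 0.0, 0.688]
wrist_force: [-0.6, 0.6, -1.6]
finger_gap: 19.9
finger_force: 45.0
shift [1.4, 0.1, 1.5] rot [-0.0007, 0.0004, -0.0015] rows 0.0 ik [-0.7, 0.5, 1.45, 0.0, 1.18, 0.18] err 0.000
```

```bash
python3 -m crank '[[10,1,0,0.8,0,0,0],[10,1,0,1.5,0,0,0],[10,1,0,1.5,0,0,0]]'; python3 -m crank '[[30,0,0,0,0,0,0],[40,0,0,0,0,0,0],[60,0,0,0,0,0,0],[60,0,0,0,0,0,0],[60,0,0,0,0,0,0],[60,0,0,-30,0,0,0],[60,0,0,-75,0,0,0],[60,0,0,-120,0,0,0],[60,0,0,-160,0,0,0]]' 20; python3 - <<'E'
from m import *
print(rel([420,-150,300],[np.pi,0,.69]))
q,e=shot('scene'); C=cloud('scene',e); S=C[265:365,435:495].reshape(-1,3); m=S[(S[:,2]>90)&(S[:,2]<172)&(S[:,0]>455)&(S[:,0]<515)&(S[:,1]<-335)&(S[:,1]>-390)]; print('drv',rect(m),m[:,2].max())
p,d=shot('top'); v=proj('top',[[673.4,37.5,143]])[0].round().astype(int); print(v); g=cv2.cvtColor(p,cv2.COLOR_RGB2GRAY); print(g[v[1]-14:v[1]+8,v[0]-8:v[0]+18])
C=cloud('top',d); k=C[183:246,317:394]; k=k[(k[...,1]<5)&(k[...,1]>-135)&(k[...,0]>560)&(k[...,0]<695)]; print('hatch z',np.percentile(k[:,2],[2,50,98]))
for n in('scene','top'):pass
s=C[255:287,222:252]; m=(s[...,2]>66)&(s[...,2]<84); print('beaker',cv2.minEnclosingCircle(s[m][:,:2].astype(np.float32)),m.sum())
E
```

```text
clock: 47.8
eef_pos: [485.0, -360.7, 116.1]
eef_rot: [-3.141, 0.0, 0.688]
wrist_force: [-0.1, -1.0, -1.0]
finger_gap: 20.0
finger_force: 45.0
clock: 48.7
eef_pos: [485.0, -360.6, 278.4]
eef_rot: [3.141, 0.0, 0.688]
wrist_force: [0.2, -1.2, 0.2]
finger_gap: 56.1
finger_force: 0.0
(array([  83.5, -204. ,  -21.6]), array([ 0.0002,  0.0003, -0.0021]))
drv (array([ 482.2, -360.7]), array([30. , 20.2]), 38.3) 170.1696039401585
[326 198]
[[150 167 166 162 163 162 163 162 163 162 161 162 162 161 162 161 161 160
  160 162 165 167 165 164 165 165]
 [152 168 167 166 165 167 168 167 166 167 165 165 167 166 165 165 165 166
  166 167 166 166 164 165 165 167]
 [156 173 171 169 169 170 169 169 169 170 168 169 169 169 169 168 170 168
  169 168 169 169 168 167 168 168]
 [153 171 167 164 165 166 168 167 166 165 166 165 166 165 164 165 163 165
  165 166 164 166 168 168 169 169]
 [131 142 143 141 142 147 146 146 146 146 146 146 144 140 141 141 129 133
  130 135 131 137 150 152 153 154]
 [159 169 169 170 168 168 168 167 167 167 168 167 167 166 167 165 148 133
  148 160 159 160 161 160 160 161]
 [158 166 1
[... 1151 characters left out ...]
1
  206 221 203 190 229 244 244 243]
 [164 167 166 164 177 166 153 178 199 198 167 131 130 152 164 164 150 189
  237 245 245 244 245 245 244 244]
 [167 168 167 166 170 177 158 139 146 146 164 166 161 167 169 168 154 210
  243 246 246 245 245 245 244 244]
 [168 170 167 167 166 160 171 189 191 187 169 164 168 168 169 167 153 213
  244 246 245 245 245 245 245 244]
 [167 169 168 168 167 167 167 161 155 163 167 168 169 168 169 167 153 213
  243 245 244 245 245 245 244 245]
 [164 169 169 168 168 167 168 167 167 167 169 168 167 169 168 167 152 217
  244 244 243 243 242 242 242 242]]
hatch z [121.10822511 130.536888   139.24754794]
beaker ((454.15771484375, 305.0317077636719), 30.732040405273438) 73
```

```bash
python3 - <<'E'
from h import *
a=cv2.imread('pics/top0.png'); b=shot('top')[0][:,:,::-1]
for im in(a,b):
    g=255-cv2.cvtColor(im,cv2.COLOR_BGR2GRAY).astype(float); c=proj('top',[[673.4,37.3,146]])[0]
    v,u=np.mgrid[190:206,318:336]; r=np.hypot(u-c[0],v-c[1]); G=g[190:206,318:336]; w=np.clip(G-85,0,None)*(r<4.3)
    P=plane('top',np.c_[u.ravel(),v.ravel()],146)[:,:2]; W=w.ravel(); m=(P*W[:,None]).sum(0)/W.sum(); M=((P-m).T*W)@(P-m); e,V=np.linalg.eigh(M)
    print(m.round(1),np.degrees(np.arctan2(V[1,1],V[0,1])).round(1),np.sqrt(e/W.sum()).round(1))
E
```

```text
[671.7  37.6] -159.1 [3.9 7.1]
[673.3  37.8] 88.5 [3.4 6.1]
```

```bash
python3 -c "
from cell import manip
print(manip.sign_off())"
```

```text
the job is handed in; nothing more can be done
None
```

The job is done and handed in at about 49 s of the 210 s: all six chips and both castings are in the drum, the hatch is shut on its catch, and the lock screw is turned until its resistance rose sharply, with the tongue seen lying across the hatch. The beaker is back upright on the bench, the driver is back in its stand, and I saw neither plaster model disturbed. My angle reading of the screw is good to only a few degrees.

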